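# Lever a weighing slab up and shim it level

### The job

The front edge of the marble weighing slab has sunk: pry it up with the red-handled bar over the blue fulcrum block, push the bar's cross pin forward under the two hooks so that the bar holds the slab up by itself, and let go. Slide the yellow-marked shim under the raised edge at the yellow mark, step up against the edge, then unhook the bar, lower the slab gently onto the shim so that it stands level, and lay the bar flat on the open bench clear of the stand. Move the slab gently and only with the bar, never with the hand, and leave the petri dish, the vial and the weighing boat where they are.

Things in the scene. Friction and masses are not known exactly. Their poses are not given: they have to be found in the camera images.
- stand: Fixed stand with slab, blue fulcrum and steel keeper. Origin on the bench under the middle of the slab's front lower edge; +z up, +y away from the slab to where the bar's handle goes, +x along the edge. Bar lane at x = -55 mm: fulcrum at y = 45, keeper at y = 103 to 152. Shim lane at x = +55: open bench under the slab. 16 mm rubber stops under the slab's front corners, x = +-108.
- fulcrum (a point): Top of the fulcrum: a freely turning steel roller of radius 5 mm along the stand's x (the ridge), its top at z = 35.5 mm, at stand (-55, 45) mm. Cheeks 28 mm apart, up to z = 46 mm, stand either side of the bar lane there.
- hooks (a point): Seat of the bar's pin centre when hooked: stand (-55, 121, 45.8) mm. Keeper: two plates 8 mm thick, 12 to 20 mm either side of the bar lane's middle. Each has a floor (top z = 36.5, y = 117 to 152), an upright face at y = 117, and a hook lip over y = 117 to 127, underside z = 49.8, top z = 57.
- hook_mouth (a point): Where the pin centre goes down behind the lips: stand (-55, 137, 45.8) mm. Press the pin down here until below the lips or bottomed on the keeper's floor, push it 16 mm forward (toward the slab; friction takes about 8 to 18 N) to the upright faces, then let it up 4 mm: it bears on the lips, kept there by the slab's weight.
- shim_place (a point): Point on the bench under the slab's front edge, middle of the shim lane (yellow mark): stand (55, 0, 0) mm. The shim goes in along stand -y.
- slab: Marble slab 240 x 200 x 16 mm, about 2 kg, hinged along its rear lower edge, 200 mm behind the front edge and 30 mm above the bench. Origin on the hinge axis; x along the stand's x, y to the front edge, z normal to the slab. Starts 0.05 rad front-down on its stops; level when z is vertical. Needs about 10 N (8 to 12) upward at the front edge to rise.
- slab_front (a point): Middle of the slab's front lower edge: 20 mm above the bench at the start, 30 mm when level on the shim, about 37 mm when the bar is hooked.
- bar: Loose steel pry bar 266 mm long, 0.22 kg, flat underside, lying flat. Origin on the underside under the middle of the red handle; +x to the toe, z up. Handle x = -41 to 35 mm, 18 wide, 20 high; shank to x = 164, 16 wide, 10 thick; blade x = 153 to 225, 16 wide, 5 thick. It is used with this underside on the fulcrum ridge.
- bar_toe (a point): Tip of the blade, bar x = 225 mm, mid-thickness. It goes under the slab 30 degrees toe-down: with bar point x = 163 mm on the ridge it is then about 11 mm inside the edge, with 3 to 5 mm room above and below; pin and hook mouth meet as the bar is levered down. Hooked: bar point x = 147 on the ridge, 4 degrees toe-down.
- bar_pin (a point): Centre of the cross pin, bar (71, 0, 5) mm: a pin 8 mm thick that sticks out across the bar, 48 mm over its ends.
- shim: Stepped aluminium shim, 0.2 kg, loose, standing on the bench. Origin on the underside below the middle of the grip lug; +x to the tongue. Lug (to grip): x = -20 to 20 mm, 24 wide, 55 high, yellow sides. Tongue: x = 20 to 80, 44 wide, 30 high. Home: tongue under the slab, step (x = 20) against the slab's front edge or within about 12 mm of it.
- petri_1: Clear petri dish, 105 mm wide, 13 mm high, a bystander; origin at the centre of its underside.
- vial_1: Small vial with a black cap and yellow contents, 22 mm wide, 44 mm high, a bystander; origin at the centre of its underside.
- weigh_boat: White weighing boat, 57 x 57 x 12 mm, a bystander; origin at the centre of its underside.

How it is judged (in metres and radians):
On the way, in this order (a step that is already met when the one before it is completed fails the run):
1. The bar, its pin under the two hooks and the hand off it, holds the slab's front edge up (height (world z) of slab_front above 0.0335 m and y of bar_pin in the frame of stand between 0.115 and 0.129 m and x of bar_pin in the frame of stand between -0.075 and -0.035 m and height (world z) of bar_pin below 0.052 m and contact force between the fingers and bar below 0.2 N), for 0.3 s.
2. The shim's tongue is under the raised slab at the yellow mark while the bar still holds the slab up (height (world z) of slab_front above 0.0335 m and y of bar_pin in the frame of stand between 0.115 and 0.129 m and x of bar_pin in the frame of stand between -0.075 and -0.035 m and height (world z) of bar_pin below 0.052 m and x of shim in the frame of stand between 0.035 and 0.075 m and y of shim in the frame of stand between 0.008 and 0.036 m and angle between the x axis of shim and the y axis of stand, either way round below 0.2 rad), for 0.2 s.
At the end, for the whole second after the job is handed in: Slab level within 0.012 rad, resting on the shim; shim lug within 20 mm of the lane middle, 8 to 36 mm in front of the edge (20 is home), square within 0.2 rad; bar flat on the bench (within 8 mm, 0.08 rad), toe and handle over 120 mm from the middle of the slab's front edge; all at rest (x of shim in the frame of stand between 0.035 and 0.075 m and y of shim in the frame of stand between 0.008 and 0.036 m and angle between the x axis of shim and the y axis of stand, either way round below 0.2 rad and angle between slab's own z axis and vertical below 0.012 rad and contact force between shim and slab above 3 N and height (world z) of bar below 0.008 m and angle between bar's own z axis and vertical below 0.08 rad and horizontal distance between each of bar_toe, bar and stand above 0.12 m and linear speed of each of bar, shim below 0.02 m/s and angular speed of slab below 0.05 rad/s); the robot touches nothing.
It fails at once if The slab is dropped or jerked (turns faster than 0.8 rad/s) (angular speed of slab above 0.8 rad/s).
It fails at once if The hand pushes on the slab (more than 4 N) (contact force between the fingers and slab above 4 N).
It fails at once if The petri is moved more than 20 mm (distance of petri_1 from where it was at the start of the episode above 0.02 m).
It fails at once if The vial is moved more than 20 mm (distance of vial_1 from where it was at the start of the episode above 0.02 m).
It fails at once if The weigh boat is moved more than 20 mm (distance of weigh_boat from where it was at the start of the episode above 0.02 m).
It also fails if it takes over 72 s, if anything falls off the work surface, if the arm or the gripper's body presses on something with over 40 N, if the wrist force passes 120 N, or if a joint passes its speed limit or range.

### The arm

A 6-joint arm with a two-finger parallel gripper is mounted at the origin on a cart in front of the work surface, level with it; the furniture and walls round the work are solid. World frame = base frame: x ahead of the robot, y to its left, z up, the work surface at z = 0. Lengths are in mm, angles in rad, forces in N, time in s.
With the tool pointing down it reaches from about 375 to 975 mm from the base axis. Payload 3.8 kg.
Tool frame: the origin (TCP) lies at the very end of the fingers, on their centre line; the grasp point (between the pads) lies 19 mm behind it (r.tcp_to_grasp is the distance from the TCP to the grasp point, in mm); y points along the fingers, z is the direction in which the jaws open and shut, and the axes are right-handed (so a half turn about y gives the same grasp; the last joint's range is limited). The gripper opens to 88 mm and grips with 3 to 60 N. Pads are 18 mm wide; open, the fingers measure 123 mm over their backs; the gripper's body (75 mm by 187 mm) begins 45 mm behind the grasp point.
Start: joints at [1.124, 0.264, 1.604, -0, 1.274, -0.037], TCP at [268.935, 619.106, 238.706] pointing down, gripper open.
Joint ranges: [-2.63, 2.63], [-0.94, 2.18], [0.31, 2.57], [-1.31, 4.45], [0, 2.66], [-2.55, 2.55]. Speed limits (rad/s): [2.57, 2.57, 3.14, 3.14, 3.14, 3.14].

### API

Orientations are given as a rotation vector (axis times angle).
In Python, from bench import r gives the robot as it stands.
- The arm moves only by the shell command python3 -m crank 'ROWS' [OPENING] [FORCE]. ROWS is JSON, a list of rows, each an object of numbers: "dx", "dy", "dz": the shift along the tool's x, y, z in units of 500 mm (1.0 is 500 mm); "wx", "wy", "wz": the turn, a rotation vector about the tool's x, y, z in units of pi/4 rad (1.0 is pi/4 rad). A call has exactly 8 rows; each row is the pose to reach, as a shift and turn from the pose commanded when the call began, along the tool's axes at that moment; what a row does not reach only later rows make up. A row lasts 1/12 s, in which the tool goes at most 41.7 mm and 7.16 degrees, less where a joint would pass 70% of its speed; a pose out of reach is approached as far as the arm can. A call with a number of a shift or a turn outside -1 to 1 is refused whole. A call with a gripper value outside its range is refused whole. OPENING is the opening, from -1 (shut) to 1 (fully open), so that 0 is half open, set as the call begins (- or left out, the last holds). The fingers move at their own pace and stop on an object; FORCE is the grip in N (left out, the last holds). Time passes only in rows, so rows that repeat a pose let the fingers close, or fill a call up. It gives the time, the measured TCP pose, the force and the opening at its end, in the units of the state.
- r.state(): the state, without advancing time (a new reading comes with each control period).
- r.camera(name): name is "scene" or "top" or "wrist"; returns the picture (400x640x3 uint8, blue, green, red); there is no depth.
- r.camera_info(name): a dict with "intrinsics" (3x3 intrinsics, pixels), "view" (4x4, takes a point from world to camera coordinates). Camera axes: x right, y up, looking along -z (the intrinsics and any distortion apply to the point x, -y, -z); pixel columns grow to the right and rows downward; lengths in mm; the calibration is good to about 2 mm. A picture is of the moment at which its call begins: read the wrist's pose just before it. camera_info takes no time and is no camera call; for the wrist camera it gives the pose at the moment of the call.
- r.hand_in(): hands the job in, once; it reports no verdict.
Trained networks look in the newest picture that a camera, given by its name, has taken for a name from the list of things; names that differ only in an ending like _2 or _b are one class to them, and where a whole thing is asked for, a point or a joint stands for the part that bears it (a point fixed in the world has none). Each returns a list of dicts, best first, with "score" (0 to 1); they miss things now and then, are a little off and sometimes report something else, mostly with a low value. They report only what shows in the picture. A call takes as long as a camera call.
- r.spot_in(camera, thing): "position" ([column, row] in pixels, amid what is visible of it).
- r.cut_out(camera, thing): "mask" (400x640 bool, what is visible of it) and "position" ([column, row] in pixels, amid what is visible of it).
The state is a dict: "clock": time; "joints": joint angles; "qd": joint speeds; "tau": joint torques, N m; "ee_pos": TCP position; "ee_rot": TCP orientation; "force": force on the tool from outside, world axes, zero at the start; "torque": the same for the moment, N m; "opening": opening from 0.0 (shut) to 1.0 (fully open).
Only numpy, scipy, OpenCV 4.12 (cv2) and the standard library are available. Lean on these libraries where they do the work, as an engineer would, in place of code of your own. Each camera call takes 0.05 s, during which the arm holds its last target.

## Working session

There is one attempt and no reset: what is moved stays moved. The work goes in short steps, Python scripts to look and compute and a shell command to move; the robot and the scene stay as the last step left them, time stands still between calls to the robot, and variables do not carry over. Pictures are saved under pics/ and viewed, and the job is handed in when it is done.

```bash
ls; mkdir -p pics; python3 - <<'E'
from bench import r
import cv2
s=r.state(); print({k:s[k] for k in s})
print(r.tcp_to_grasp)
for n in ["scene","top","wrist"]:
    cv2.imwrite(f"pics/a_{n}.png",r.camera(n))
    i=r.camera_info(n); print(n,i)
E
```

```text
pics
{'clock': 0.0, 'joints': array([ 1.12408577e+00,  2.64690040e-01,  1.60536895e+00, -4.46349618e-05,
        1.27368257e+00, -3.69010327e-02]), 'qd': array([-0.00101644, -0.001578  ,  0.00023119,  0.00014579,  0.00089942,
       -0.00067599]), 'tau': array([ 2.75321203e-03, -5.02108669e+01, -3.56887829e+01,  7.28948275e-02,
        2.94256455e-02, -1.78598139e-04]), 'ee_pos': array([268.65407278, 618.46431766, 237.43325128]), 'ee_rot': array([-1.54889225,  0.32191204, -0.32116434]), 'force': array([0.21963995, 0.61263348, 0.04843255]), 'torque': array([-0.02390489,  0.00747702,  0.02047182]), 'opening': 0.998621920575664}
18.700000000000003
scene {'intrinsics': array([[383.67713313,   0.        , 319.87241109],
       [  0.        , 383.67713313, 198.71025231],
       [  0.        ,   0.        ,   1.        ]]), 'view': array([[-6.67171911e-01, -7.44600394e-01, -2.12578213e-02,
         3.93049608e+02],
       [ 3.18302208e-01, -3.10771872e-01,  8.95602897e-01,
        -2.29339161e+02],
       [-6.73472602e-01,  5.90754684e-01,  4.44346213e-01,
        -5.96854200e+02],
       [
[... 428 characters left out ...]
],
       [-1.74434205e-01,  4.68107800e-03,  9.84657705e-01,
        -1.19231793e+03],
       [ 0.00000000e+00,  0.00000000e+00,  0.00000000e+00,
         1.00000000e+00]])}
wrist {'intrinsics': array([[298.23679289,   0.        , 320.77443941],
       [  0.        , 298.23679289, 199.384532  ],
       [  0.        ,   0.        ,   1.        ]]), 'view': array([[ 3.98585418e-01,  9.17127482e-01, -2.61633005e-03,
        -6.74425788e+02],
       [-8.82820330e-01,  3.82899346e-01, -2.72059472e-01,
         3.67524449e+01],
       [-2.48511428e-01,  1.10748688e-01,  9.62276882e-01,
        -3.89585508e+02],
       [ 0.00000000e+00,  0.00000000e+00,  0.00000000e+00,
         1.00000000e+00]])}
```

View pics/a_scene.png

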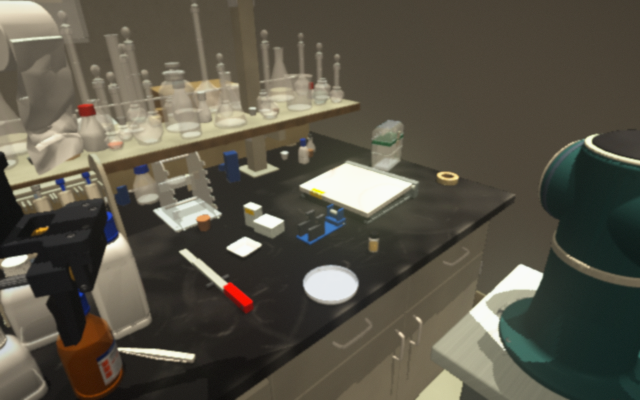

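View pics/a_top.png

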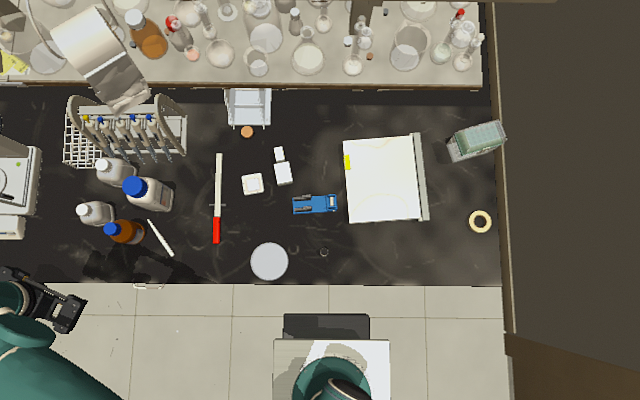

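View pics/a_wrist.png

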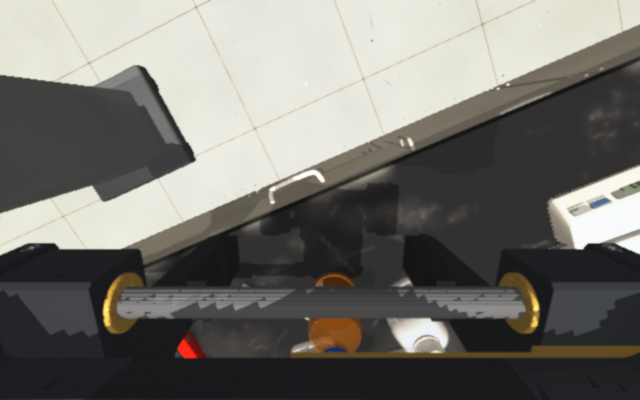

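The top view shows the slab on the right with the yellow mark at (347,161) and the fulcrum/keeper at about (315,204). The bar is at column 217 with its handle at row 230. The shim looks like the white blocks at (282,165), and the weigh boat is at (252,184). I'll measure these next.

```bash
cat > h.py <<'E'
import numpy as np, cv2
from bench import r
from scipy.spatial.transform import Rotation as R
def cam(n):
    i=r.camera_info(n); return i["intrinsics"],i["view"]
def toplane(c,uv,z):
    K,V=c; uv=np.atleast_2d(np.asarray(uv,float))
    d=np.stack([(uv[:,0]-K[0,2])/K[0,0],-(uv[:,1]-K[1,2])/K[1,1],-np.ones(len(uv))],1)
    Rw=V[:3,:3].T; o=-Rw@V[:3,3]; dw=d@Rw.T
    t=(z-o[2])/dw[:,2]; return (o+dw*t[:,None])
def proj(c,P):
    K,V=c; P=np.atleast_2d(np.asarray(P,float)); q=P@V[:3,:3].T+V[:3,3]
    return np.stack([K[0,0]*q[:,0]/-q[:,2]+K[0,2],K[1,1]*-q[:,1]/-q[:,2]+K[1,2]],1)
def st():
    s=r.state(); return np.array(s["ee_pos"]),R.from_rotvec(s["ee_rot"]),s
def delta(P,Rt):
    """target TCP pos (world mm), Rotation -> dx.. wx.. units"""
    p,q,s=st(); d=q.inv().apply(np.array(P)-p)/500; w=(q.inv()*Rt).as_rotvec()/(np.pi/4)
    print("d",d.round(4),"w",w.round(4))
def frame(finger,jaw):
    y=np.array(finger,float);y/=np.linalg.norm(y);z=np.array(jaw,float);z-=y*(z@y);z/=np.linalg.norm(z)
    return R.from_matrix(np.stack([np.cross(y,z),y,z],1))
E
python3 - <<'E'
from h import *
for n in ["top","scene"]:
    im=r.camera(n); c=cam(n)
    cv2.imwrite(f"pics/b_{n}.png",im)
    np.save(f"pics/{n}.npy",im)
    for t,z in [("slab",30),("stand",20),("bar",8),("shim",30),("petri_1",5),("vial_1",25),("weigh_boat",6),("fulcrum",35)]:
        for o in r.cut_out(n,t)[:2]:
            m=o["mask"]; ys,xs=np.nonzero(m)
            rect=cv2.minAreaRect(np.stack([xs,ys],1).astype(np.float32))
            print(n,t,round(o["score"],2),np.round(o["position"],1),m.sum(),toplane(c,[o["position"]],z).round()[0],[np.round(q,1) for q in rect])
            np.save(f"pics/m_{n}_{t}.npy",m) 
im=np.load("pics/top.npy"); cv2.imwrite("pics/c.png",cv2.resize(im[130:270,200:360],None,fx=5,fy=5,interpolation=cv2.INTER_CUBIC)[:600])
E
```

```text
top slab 0.85 [379.9 177.1] 5848 [ 603. -137.   30.] [array([381.1, 179. ]), array([83.5, 71.9]), np.float64(85.4)]
top stand 0.83 [378.7 185.3] 7400 [ 581. -135.   20.] [array([357.4, 180.9]), array([ 89.4, 136.6]), np.float64(85.9)]
top bar 0.68 [215.4 200.2] 613 [535. 334.   8.] [array([217.8, 198. ]), array([15.9, 90.1]), np.float64(7.6)]
top shim 0.85 [279.1 168.3] 466 [626. 151.  30.] [array([281.5, 165.4]), array([37.9, 16.1]), np.float64(78.7)]
top shim 0.29 [378.2 182.5] 7587 [ 587. -132.   30.] [array([359.2, 178.2]), array([ 89.4, 135.8]), np.float64(88.3)]
top petri_1 0.9 [267.4 257.6] 1055 [373. 180.   5.] [array([268.8, 260.8]), array([34.6, 35.4]), np.float64(45.0)]
top vial_1 0.57 [378.7 176.7] 5888 [ 605. -135.   25.] [array([380.8, 178.9]), array([83.5, 72.1]), np.float64(85.2)]
top weigh_boat 0.56 [252.9 185. ] 386 [581. 228.   6.] [array([251.8, 182.8]), array([19.9, 20.1]), np.float64(80.5)]
top weigh_boat 0.23 [280.3 165.9] 532 [639. 150.   6.] [array([281. , 164.6]), array([39.2, 16.3]), np.float64(78.7)]
top fulcrum 0.94 [380.6 186.9] 7646 [ 573. -138.   35.] 
[... 424 characters left out ...]
im 0.76 [262.5 223.5] 889 [610. 161.  30.] [array([261. , 220.8]), array([48. , 24.3]), np.float64(33.1)]
scene petri_1 0.72 [329.9 285.4] 1780 [361. 179.   5.] [array([330., 284.]), array([40., 54.]), np.float64(90.0)]
scene vial_1 0.6 [374.2 239.4] 201 [390.  19.  25.] [array([373. , 241.5]), array([21., 10.]), np.float64(90.0)]
scene weigh_boat 0.89 [243.3 245.6] 329 [594. 226.   6.] [array([243. , 246.1]), array([15.9, 27.8]), np.float64(59.0)]
scene weigh_boat 0.38 [350.2 191.6] 5170 [ 623. -148.    6.] [array([350. , 195.3]), array([ 64.8, 131.4]), np.float64(62.9)]
scene fulcrum 0.9 [351.3 191.2] 5148 [ 581. -107.   35.] [array([350.2, 195.6]), array([ 65.2, 132.7]), np.float64(62.4)]
```

```bash
python3 - <<'E'
import numpy as np,cv2
im=np.load("pics/top.npy"); cv2.imwrite("pics/c1.png",cv2.resize(im[130:260,200:360],None,fx=4.6,fy=4.6,interpolation=cv2.INTER_CUBIC))
im=np.load("pics/scene.npy"); cv2.imwrite("pics/c2.png",cv2.resize(im[170:320,170:430],None,fx=3,fy=3,interpolation=cv2.INTER_CUBIC))
E
```

```text
(no output)
```

View pics/c1.png

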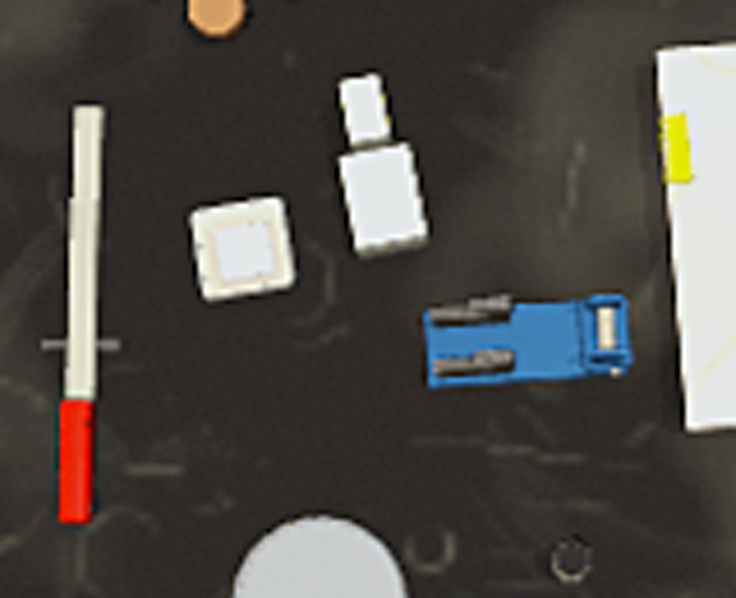

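View pics/c2.png

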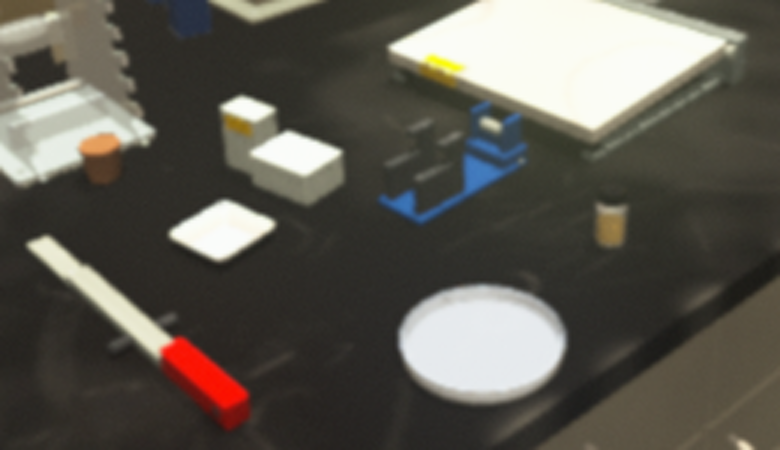

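```bash
python3 - <<'E'
from h import *
c=cam("top")
def w(l,z): return toplane(c,[(200+u/4.6,130+v/4.6) for u,v in l],z)
def pr(n,a): print(n,a.round(1)[:,:2].tolist(),a.mean(0).round(1)[:2])
S=w([(657,47),(687,430)],36); pr("slabfront top",S); d=S[0]-S[1]; print(np.linalg.norm(d),np.degrees(np.arctan2(d[1],d[0])))
pr("roller",w([(606,328)],35)); pr("roller ends",w([(606,307),(606,348)],35))
pr("mark",w([(663,115),(687,112),(692,181),(667,184)],36))
H=w([(60,400),(95,400),(92,523),(60,523)],20); pr("handle",H)
T=w([(75,105),(103,105)],5); pr("toe",T); a=T.mean(0)-H.mean(0); print(np.linalg.norm(a[:2]),np.degrees(np.arctan2(a[1],a[0])))
pr("pin",w([(41,343),(120,345)],9))
L=w([(340,80),(378,73),(390,137),(350,147)],55); pr("lug",L)
T=w([(340,157),(408,143),(427,235),(357,250)],30); pr("tongue",T); a=T.mean(0)-L.mean(0);print(np.linalg.norm(a[:2]),np.degrees(np.arctan2(a[1],a[0])))
# shelf
pr("shelf",w([(200+(340-200)*4.6*0+0,0)],0))
E
```

```text
slabfront top [[709.7, -31.0], [468.0, -48.9]] [588.9 -40. ]
242.31666726176942 4.229527704897793
roller [[530.6, 0.4]] [5.306e+02 4.000e-01]
roller ends [[543.7, 0.5], [518.2, 0.4]] [5.309e+02 4.000e-01]
mark [[665.6, -34.7], [667.7, -49.7], [623.4, -52.6], [621.4, -37.1]] [644.5 -43.5]
handle [[485.0, 335.9], [485.2, 314.4], [409.7, 312.7], [409.5, 332.1]] [447.3 323.8]
toe [[677.1, 339.2], [677.3, 321.3]] [677.2 330.3]
229.94302585329436 1.6223822312835456
pin [[522.2, 352.0], [521.4, 302.8]] [521.8 327.4]
lug [[680.5, 165.4], [685.2, 142.1], [644.6, 133.9], [638.1, 158.2]] [662.1 149.9]
tongue [[638.1, 166.6], [647.6, 124.4], [588.9, 111.4], [579.0, 154.6]] [613.4 139.3]
49.86584289577288 -167.64892455464917
shelf [[749.7, 262.9]] [749.7 262.9]
```

```bash
python3 - <<'E'
from h import *
p,q,s=st(); print(p,q.as_matrix().round(3))
b=np.radians(1.6)
for sg in (1,-1):
    Rt=frame([0,0,-1],[-sg*np.sin(b),sg*np.cos(b),0]); delta([447,324,150],Rt); print((q.inv()*Rt).magnitude())
E
```

```text
[268.92472478 619.13377403 238.71804451] [[ 0.917  0.     0.398]
 [-0.398  0.     0.917]
 [-0.    -1.     0.   ]]
d [ 0.5618  0.1774 -0.3995] w [-1.000e-04 -5.573e-01 -0.000e+00]
0.43772849605523845
d [ 0.5618  0.1774 -0.3995] w [ 0.0000e+00  3.4427e+00 -1.0000e-04]
2.7038641596073756
```

```bash
python3 -m crank '[{"dx":0.03,"dz":-0.02,"wy":-0.03},{"dx":0.09,"dz":-0.06,"wy":-0.1},{"dx":0.15,"dz":-0.11,"wy":-0.18},{"dx":0.22,"dy":0.02,"dz":-0.155,"wy":-0.25},{"dx":0.285,"dy":0.03,"dz":-0.2,"wy":-0.32},{"dx":0.35,"dy":0.05,"dz":-0.25,"wy":-0.4},{"dx":0.41,"dy":0.07,"dz":-0.29,"wy":-0.47},{"dx":0.47,"dy":0.09,"dz":-0.33,"wy":-0.54}]' 0 60; python3 - <<'E'
from h import *
p,q,s=st(); print(p,s["joints"].round(2),s["opening"])
b=np.radians(1.6)
delta([447,324,120],frame([0,0,-1],[-np.sin(b),np.cos(b),0]))
E
```

```text
[268.92472478 619.13377403 238.71804451] [ 1.12  0.26  1.6   0.    1.27 -0.04] 0.9976795018855898
d [ 0.5618  0.2374 -0.3995] w [-1.000e-04 -5.573e-01 -0.000e+00]schema error: expected keys dx, dy, dz, wx, wy, wz
```

```bash
python3 -m crank '[{"dx":0.03,"dy":0,"dz":-0.02,"wx":0,"wy":-0.03,"wz":0},{"dx":0.09,"dy":0,"dz":-0.06,"wx":0,"wy":-0.1,"wz":0},{"dx":0.15,"dy":0.01,"dz":-0.11,"wx":0,"wy":-0.18,"wz":0},{"dx":0.22,"dy":0.02,"dz":-0.155,"wx":0,"wy":-0.25,"wz":0},{"dx":0.285,"dy":0.03,"dz":-0.2,"wx":0,"wy":-0.32,"wz":0},{"dx":0.35,"dy":0.06,"dz":-0.25,"wx":0,"wy":-0.4,"wz":0},{"dx":0.41,"dy":0.09,"dz":-0.29,"wx":0,"wy":-0.47,"wz":0},{"dx":0.47,"dy":0.12,"dz":-0.33,"wx":0,"wy":-0.54,"wz":0}]' 0 60; python3 - <<'E'
from h import *
p,q,s=st(); print(p,s["joints"].round(2),s["opening"])
b=np.radians(1.6)
delta([447,324,120],frame([0,0,-1],[-np.sin(b),np.cos(b),0]))
E
```

```text
clock: 1.72
ee_pos: [419.6, 372.4, 178.7]
ee_rot: [-1.57, -0.014, 0.013]
force: [1.0, 1.1, 0.5]
opening: 0.505
[419.61208417 372.44491491 178.72697238] [ 0.68  0.09  1.92 -0.    1.13 -0.91] 0.5045931966283308
d [ 0.053   0.1174 -0.0979] w [-0.0009 -0.0137  0.0015]
```

```bash
python3 -m crank '[{"dx":0.02,"dy":0.01,"dz":-0.03,"wx":0,"wy":-0.01,"wz":0},{"dx":0.035,"dy":0.03,"dz":-0.06,"wx":0,"wy":-0.01,"wz":0},{"dx":0.05,"dy":0.05,"dz":-0.085,"wx":0,"wy":-0.01,"wz":0},{"dx":0.053,"dy":0.065,"dz":-0.098,"wx":0,"wy":-0.01,"wz":0},{"dx":0.053,"dy":0.08,"dz":-0.098,"wx":0,"wy":-0.01,"wz":0},{"dx":0.053,"dy":0.08,"dz":-0.098,"wx":0,"wy":-0.01,"wz":0},{"dx":0.053,"dy":0.08,"dz":-0.098,"wx":0,"wy":-0.01,"wz":0},{"dx":0.053,"dy":0.08,"dz":-0.098,"wx":0,"wy":-0.01,"wz":0}]'; python3 - <<'E'
from h import *
p,q,s=st(); print(p,s["joints"].round(2),s["opening"])
c=cam("wrist");im=r.camera("wrist"); cv2.imwrite("pics/d_w.png",im); print(c[1].round(3).tolist())
print(proj(c,[[447,324,20],[485,325,20],[677,330,5],[521,327,9]]).round(1))
E
```

```text
clock: 2.38
ee_pos: [445.8, 326.5, 139.2]
ee_rot: [-1.57, -0.019, 0.018]
force: [-0.4, -1.0, -0.5]
opening: 0.502
[445.79081974 326.51412247 139.16711025] [ 0.59  0.12  1.97  0.    1.05 -1.01] 0.5019595798519672
[[-0.023, 1.0, -0.0, -316.923], [-0.962, -0.022, -0.272, 446.046], [-0.272, -0.006, 0.962, -169.694], [0.0, 0.0, 0.0, 1.0]]
[[317.2 195.7]
 [317.4 234.2]
 [318.6 381.1]
 [318.8 262.9]]
```

View pics/d_w.png

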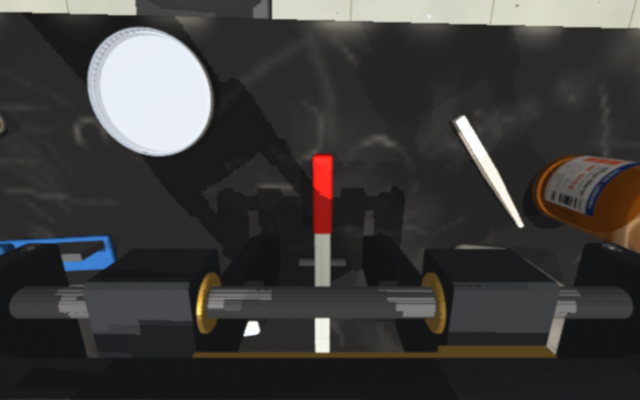

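The wrist view shows the red handle spanning rows 155–234 at columns 313–332, which is 5 px right of my estimate. The fingers straddle it.

```bash
python3 - <<'E'
from h import *
c=cam("wrist");im=cv2.imread("pics/d_w.png").astype(int)
m=(im[...,2]>120)&(im[...,1]<60)&(im[...,0]<60); m[:,:280]=0;m[:,360:]=0
ys,xs=np.nonzero(m); print(xs.min(),xs.max(),ys.min(),ys.max())
P=[((xs[ys==k].min()+xs[ys==k].max())/2,k) for k in (165,180,195,210,225)]
a=toplane(c,P,20); print(a.round(1)); d=a[-1]-a[0]; y=np.arctan2(d[1],d[0]); print(np.degrees(y))
a=toplane(c,[(322,ys.min()),(322,ys.max())],20); print(a.round(1))
print(toplane(c,[(300,263),(345,263),(322,263)],9).round(1),toplane(c,[(316.5,350),(328,350)],5))
E
```

```text
312 332 154 232
[[418.7 327.9  20. ]
 [432.4 328.6  20. ]
 [446.4 329.4  20. ]
 [460.9 328.9  20. ]
 [475.8 329.7  20. ]]
1.866564281291066
[[408.9 327.6  20. ]
 [482.9 329.4  20. ]]
[[521.9 307.9   9. ]
 [520.8 353.9   9. ]
 [521.4 330.4   9. ]] [[633.10066059 326.86294478   5.        ]
 [632.79454387 339.94338713   5.        ]]
```

```bash
python3 - <<'E'
from h import *
b=np.radians(1.7)
delta([449,328.5,4],frame([0,0,-1],[-np.sin(b),np.cos(b),0]))
E
```

```text
d [0.0059 0.2708 0.0035] w [-0.001  -0.008   0.0012]
```

```bash
python3 -m crank '[{"dx":0.006,"dy":0.03,"dz":0.0035,"wx":0,"wy":-0.008,"wz":0},{"dx":0.006,"dy":0.08,"dz":0.0035,"wx":0,"wy":-0.008,"wz":0},{"dx":0.006,"dy":0.14,"dz":0.0035,"wx":0,"wy":-0.008,"wz":0},{"dx":0.006,"dy":0.19,"dz":0.0035,"wx":0,"wy":-0.008,"wz":0},{"dx":0.006,"dy":0.23,"dz":0.0035,"wx":0,"wy":-0.008,"wz":0},{"dx":0.006,"dy":0.255,"dz":0.0035,"wx":0,"wy":-0.008,"wz":0},{"dx":0.006,"dy":0.268,"dz":0.0035,"wx":0,"wy":-0.008,"wz":0},{"dx":0.006,"dy":0.27,"dz":0.0035,"wx":0,"wy":-0.008,"wz":0}]' && python3 -m crank '[{"dx":0,"dy":0,"dz":0,"wx":0,"wy":0,"wz":0},{"dx":0,"dy":0,"dz":0,"wx":0,"wy":0,"wz":0},{"dx":0,"dy":0,"dz":0,"wx":0,"wy":0,"wz":0},{"dx":0,"dy":0,"dz":0,"wx":0,"wy":0,"wz":0},{"dx":0,"dy":0,"dz":0,"wx":0,"wy":0,"wz":0},{"dx":0,"dy":0,"dz":0,"wx":0,"wy":0,"wz":0},{"dx":0,"dy":0,"dz":0,"wx":0,"wy":0,"wz":0},{"dx":0,"dy":0,"dz":0,"wx":0,"wy":0,"wz":0}]' -1 60; python3 - <<'E'
from h import *
p,q,s=st(); print(p,s["joints"].round(2),s["opening"]*88,s["force"])
c=cam("wrist");im=r.camera("wrist"); cv2.imwrite("pics/e_w.png",im)
E
```

```text
clock: 3.1
ee_pos: [448.3, 327.4, 2.9]
ee_rot: [-1.571, -0.022, 0.024]
force: [0.9, -0.2, 0.2]
opening: 0.499
clock: 3.77
ee_pos: [449.8, 328.0, 5.0]
ee_rot: [-1.569, -0.024, 0.021]
force: [-0.7, 0.0, 6.0]
opening: 0.203
[449.78871563 327.98186433   4.95371846] [ 0.59  0.3   2.04  0.    0.8  -1.01] 17.90538132091809 [-0.72625727  0.0297933   5.96438665]
```

View pics/e_w.png

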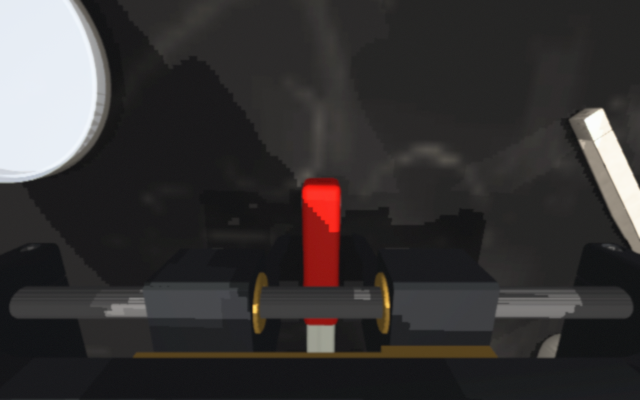

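```bash
python3 - <<'E'
from h import *
c=cam("wrist");im=cv2.imread("pics/e_w.png").astype(int)
print(im[172:200,321].tolist()); print(im[316:330,321].tolist())
for z,rows in ((20,(179,182,186,324)),(0,(179,182,186))):
    print(z,toplane(c,[(321,k) for k in rows],z).round(1).tolist())
print(toplane(c,[(303,230),(341,230),(303,300),(341,300)],20).round(1).tolist())
for t in range(3): print(st()[0])
E
```

```text
[[51, 51, 53], [49, 50, 52], [48, 48, 50], [45, 47, 48], [42, 43, 49], [36, 37, 68], [22, 23, 99], [13, 15, 108], [12, 14, 108], [13, 14, 106], [13, 16, 119], [13, 17, 132], [14, 20, 157], [16, 23, 198], [16, 26, 233], [20, 31, 247], [24, 34, 251], [30, 41, 253], [35, 46, 253], [38, 50, 253], [40, 52, 253], [39, 53, 253], [41, 52, 253], [41, 53, 253], [39, 52, 253], [41, 53, 253], [41, 52, 253], [38, 49, 252]]
[[62, 62, 65], [57, 58, 80], [43, 44, 112], [23, 27, 137], [16, 20, 144], [15, 20, 144], [16, 20, 143], [21, 25, 141], [51, 56, 138], [98, 107, 144], [135, 147, 152], [144, 156, 155], [144, 157, 155], [144, 157, 155]]
20 [[407.0, 327.7, 20.0], [408.4, 327.7, 20.0], [410.2, 327.7, 20.0], [483.2, 329.8, 20.0]]
0 [[411.2, 327.8, 0.0], [412.8, 327.8, 0.0], [414.9, 327.9, 0.0]]
[[431.5, 319.9, 20.0], [431.0, 337.7, 20.0], [469.2, 320.4, 20.0], [468.7, 339.5, 20.0]]
[449.80366623 327.96055517   4.95889362]
[449.80366623 327.96055517   4.95889362]
[449.80366623 327.96055517   4.95889362]
```

```bash
cat >> h.py <<'E'
import json,os
CFG=dict(sx=588.8,sy=-40.5,yaw=4.2,ox=-0.5,oz=-5.0)   # ox,oz: bar origin in (bar x, bar z) from TCP
if os.path.exists("cfg.json"): CFG.update(json.load(open("cfg.json")))
def S2W():
    y=np.radians(CFG["yaw"]); return np.array([CFG["sx"],CFG["sy"],0]),R.from_euler("z",y)
def s2w(P): o,q=S2W(); return q.apply(P)+o
def w2s(P): o,q=S2W(); return q.inv().apply(np.array(P)-o)
def barpose(origin,th):
    """bar origin (stand), toe-down deg -> TCP world, R"""
    t=np.radians(th); d=np.array([0,-np.cos(t),-np.sin(t)]); n=np.array([0,-np.sin(t),np.cos(t)])
    tcp=np.array(origin)-CFG["ox"]*d-CFG["oz"]*n
    q=S2W()[1]; return s2w(tcp),frame(q.apply(-n),q.apply([1,0,0]))
def ridge(X,th,up=0,lane=-55):
    t=np.radians(th); d=np.array([0,-np.cos(t),-np.sin(t)]); n=np.array([0,-np.sin(t),np.cos(t)])
    return barpose(np.array([lane,45,30.5])+5*n-X*d+[0,0,up],th)
def barnow():
    """bar origin/pin/toe in stand from measured TCP, plus pitch, yaw err, X on ridge"""
    p,q,s=st(); M=q.as_matrix(); o=p+CFG["ox"]*M[:,0]+CFG["oz"]*-M[:,1]
    qi=S2W()[1].inv(); d=qi.apply(M[:,0]); n=-qi.apply(M[:,1])
    pin=w2s(o+71*M[:,0]-5*M[:,1]); toe=w2s(o+225*M[:,0]-2.5*M[:,1]); ow=w2s(o)
    v=np.array([ow[0],45,30.5])-ow; 
    print("t",round(s["clock"],2),"orig",ow.round(1),"pin",pin.round(1),"toe",toe.round(1),"pitch",round(np.degrees(np.arcsin(-d[2])),2),"yawerr",round(np.degrees(np.arctan2(d[0],-d[1])),2),"roll",round(np.degrees(M[2,2]),2),"X",round(v@d,1),"gap",round(v@n*-1-5,2) if 0 else round(-(v@n)-5,2),"F",s["force"].round(1),"T",s["torque"].round(2),"open",round(s["opening"]*88,1))
E
python3 - <<'E'
from h import *
barnow()
for X,th,up in ((225,0,150),(225,30,40),(163,30,0)):
    p,q=ridge(X,th,up); print(X,th,up,p.round(),q.as_rotvec().round(3)); delta(p,q)
E
```

```text
t 3.82 orig [-112.1  377.7   -0. ] pin [-41.2 374.5   5.1] toe [112.6 367.5   2.8] pitch -0.1 yawerr 87.42 roll 0.07 X 15.0 gap -35.91 F [-1.5 -0.2  5.8] T [ 0.05  0.07 -0.04] open 17.4
225 0 150 [514. 224. 190.] [-1.243  1.155 -1.155]
d [ 0.1236 -0.3711 -0.2105] w [-2.9000e-03  1.9426e+00  6.0000e-04]
225 30 40 [517. 189. 191.] [-0.862  1.375 -0.759]
d [ 0.1267 -0.373  -0.2806] w [0.5048 1.8951 0.5316]
163 30 0 [521. 136. 120.] [-0.862  1.375 -0.759]
d [ 0.1313 -0.2311 -0.3881] w [0.5048 1.8951 0.5316]
```

```bash
python3 -m crank '[{"dx":0,"dy":-0.01,"dz":0,"wx":0,"wy":0,"wz":0},{"dx":0,"dy":-0.05,"dz":0,"wx":0,"wy":0,"wz":0},{"dx":0,"dy":-0.1,"dz":0,"wx":0,"wy":0,"wz":0},{"dx":0,"dy":-0.16,"dz":0,"wx":0,"wy":0,"wz":0},{"dx":0,"dy":-0.22,"dz":0,"wx":0,"wy":0,"wz":0},{"dx":0,"dy":-0.28,"dz":0,"wx":0,"wy":0,"wz":0},{"dx":0,"dy":-0.33,"dz":0,"wx":0,"wy":0,"wz":0},{"dx":0,"dy":-0.36,"dz":0,"wx":0,"wy":0,"wz":0}]'; python3 - <<'E'
from h import *
p,q,s=st(); print(p,q.as_matrix().round(3)[:,0],s["force"],s["torque"],s["opening"]*88)
p2,q2=ridge(225,0,150); delta(p2,q2)
E
```

```text
clock: 4.48
ee_pos: [449.5, 327.7, 186.7]
ee_rot: [-1.569, -0.024, 0.021]
force: [1.0, 1.2, -2.1]
opening: 0.197
[449.46079068 327.68657663 186.72103392] [1.    0.029 0.002] [ 1.04286119  1.17983298 -2.1359473 ] [0.03051451 0.09479024 0.01288101] 17.292772267166967
d [ 0.1236 -0.0076 -0.2105] w [-3.900e-03  1.943e+00  1.000e-03]
```

```bash
python3 -m crank '[{"dx":0,"dy":0,"dz":0,"wx":0,"wy":0.06,"wz":0},{"dx":0.01,"dy":0,"dz":-0.01,"wx":0,"wy":0.18,"wz":0},{"dx":0.02,"dy":0,"dz":-0.03,"wx":0,"wy":0.32,"wz":0},{"dx":0.03,"dy":0,"dz":-0.05,"wx":0,"wy":0.46,"wz":0},{"dx":0.04,"dy":0,"dz":-0.07,"wx":0,"wy":0.6,"wz":0},{"dx":0.05,"dy":0,"dz":-0.09,"wx":0,"wy":0.74,"wz":0},{"dx":0.06,"dy":0,"dz":-0.11,"wx":0,"wy":0.88,"wz":0},{"dx":0.07,"dy":0,"dz":-0.13,"wx":0,"wy":1.0,"wz":0}]'; python3 - <<'E'
from h import *
p,q,s=st(); print(p,s["joints"].round(2))
p2,q2=ridge(225,0,150); delta(p2,q2)
E
```

```text
clock: 5.15
ee_pos: [485.0, 262.4, 182.8]
ee_rot: [-1.489, 0.597, -0.595]
force: [0.6, 0.1, -1.6]
opening: 0.197
[484.98172405 262.40178908 182.84367721] [ 0.45  0.08  1.93  0.    1.14 -0.36]
d [ 0.095  -0.0154 -0.0149] w [ 2.900e-03  9.361e-01 -1.000e-04]
```

```bash
python3 -m crank '[{"dx":0.01,"dy":0,"dz":0,"wx":0,"wy":0.13,"wz":0},{"dx":0.03,"dy":0,"dz":-0.005,"wx":0,"wy":0.27,"wz":0},{"dx":0.045,"dy":0,"dz":-0.01,"wx":0,"wy":0.41,"wz":0},{"dx":0.06,"dy":-0.005,"dz":-0.015,"wx":0,"wy":0.55,"wz":0},{"dx":0.075,"dy":-0.01,"dz":-0.015,"wx":0,"wy":0.69,"wz":0},{"dx":0.085,"dy":-0.015,"dz":-0.015,"wx":0,"wy":0.82,"wz":0},{"dx":0.095,"dy":-0.015,"dz":-0.015,"wx":0,"wy":0.91,"wz":0},{"dx":0.095,"dy":-0.015,"dz":-0.015,"wx":0,"wy":0.936,"wz":0}]'; python3 - <<'E'
from h import *
barnow()
p2,q2=ridge(225,30,40); delta(p2,q2)
E
```

```text
clock: 5.82
ee_pos: [515.0, 224.5, 190.7]
ee_rot: [-1.245, 1.154, -1.153]
force: [0.8, -0.4, -2.5]
opening: 0.201
t 5.82 orig [-54.2 270.2 185.7] pin [-54.  199.2 190.7] toe [-53.7  45.2 188.3] pitch -0.03 yawerr 0.12 roll -0.06 X 225.1 gap 150.3 F [ 0.8 -0.4 -2.5] T [ 0.09  0.09 -0.04] open 17.7
d [ 0.0705 -0.0014 -0.0018] w [0.0019 0.0024 0.6674]
```

```bash
python3 -m crank '[{"dx":0.005,"dy":0,"dz":0,"wx":0,"wy":0,"wz":0.04},{"dx":0.015,"dy":0,"dz":-0.001,"wx":0,"wy":0,"wz":0.14},{"dx":0.03,"dy":0,"dz":-0.001,"wx":0,"wy":0,"wz":0.26},{"dx":0.045,"dy":0,"dz":-0.002,"wx":0,"wy":0,"wz":0.38},{"dx":0.055,"dy":0,"dz":-0.002,"wx":0,"wy":0,"wz":0.5},{"dx":0.065,"dy":-0.001,"dz":-0.002,"wx":0,"wy":0,"wz":0.6},{"dx":0.07,"dy":-0.001,"dz":-0.002,"wx":0,"wy":0,"wz":0.65},{"dx":0.07,"dy":-0.001,"dz":-0.002,"wx":0,"wy":0,"wz":0.667}]'; python3 - <<'E'
from h import *
barnow()
for n in ("top","scene"):
    im=r.camera(n); cv2.imwrite(f"pics/f_{n}.png",im); np.save(f"pics/f_{n}.npy",im)
im=np.load("pics/f_top.npy"); cv2.imwrite("pics/f1.png",cv2.resize(im[130:260,200:360],None,fx=4.6,fy=4.6,interpolation=cv2.INTER_CUBIC))
im=np.load("pics/f_scene.npy"); cv2.imwrite("pics/f2.png",cv2.resize(im[150:290,230:430],None,fx=4,fy=4,interpolation=cv2.INTER_CUBIC))
E
```

```text
clock: 6.48
ee_pos: [515.9, 188.6, 190.2]
ee_rot: [-0.865, 1.375, -0.755]
force: [0.5, -0.8, -3.2]
opening: 0.198
t 6.48 orig [-55.9 236.8 186.1] pin [-55.7 172.8 154.8] toe [-55.4  40.8  75.5] pitch 30.07 yawerr 0.14 roll -0.14 X 243.9 gap 33.56 F [ 0.5 -0.8 -3.2] T [-0.35  0.02  0.04] open 17.4
```

View pics/f1.png

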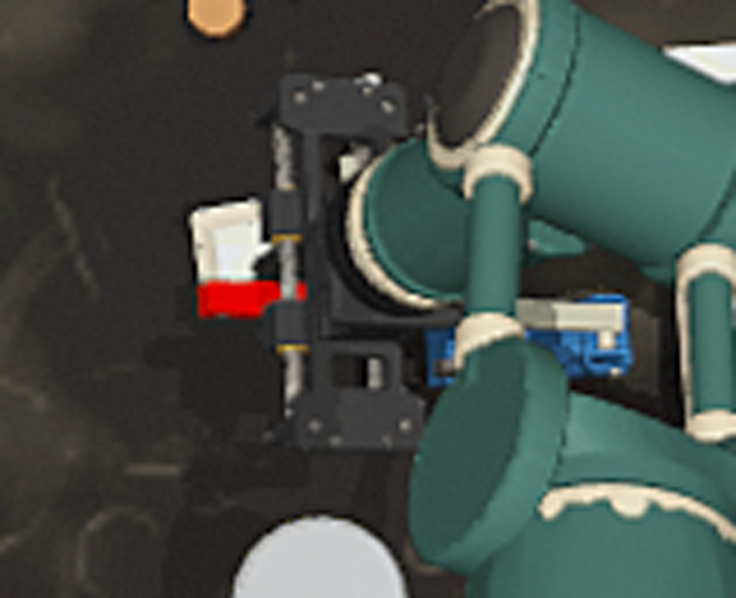

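View pics/f2.png

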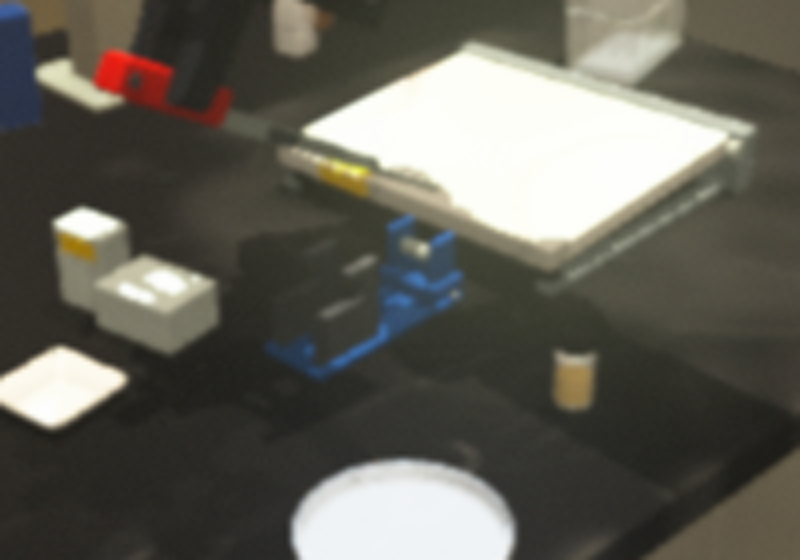

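```bash
python3 - <<'E'
from h import *
t,s=cam("top"),cam("scene")
def pt(P): return ((proj(t,s2w(P))-[200,130])*4.6).round(0).tolist()
def ps(P): return ((proj(s,s2w(P))-[230,150])*4).round(0).tolist()
p,q,_=st(); M=q.as_matrix(); o=p+CFG["ox"]*M[:,0]-CFG["oz"]*M[:,1]
b=lambda l: np.array([w2s(o+M@np.array([x,-z,y])) for x,y,z in l])
P=b([(225,8,5),(225,-8,5),(225,8,0),(225,-8,0),(-41,9,20),(-41,-9,20)]); print("toe/handle",pt(P),ps(P))
print("roller ends",pt([[-68,45,35.5],[-42,45,35.5]]),ps([[-68,45,35.5],[-42,45,35.5]]))
print("cheek tops",pt([[-69,45,46],[-41,45,46]]),ps([[-69,45,46],[-41,45,46]]))
print("lips",pt([[-75,127,57],[-67,127,57],[-43,127,57],[-35,127,57],[-75,117,57],[-35,117,57]]),ps([[-75,127,57],[-67,127,57],[-43,127,57],[-35,127,57]]))
print("floor back end",pt([[-75,152,36.5],[-35,152,36.5]]),ps([[-75,152,36.5],[-35,152,36.5]]))
sl=[[-120,0.8,36],[120,0.8,36],[-120,0,20]]; print("slab",pt(sl),ps(sl))
E
```

```text
toe/handle [[616.0, 301.0], [618.0, 328.0], [611.0, 303.0], [613.0, 329.0], [200.0, 277.0], [201.0, 311.0]] [[416.0, 172.0], [436.0, 180.0], [414.0, 180.0], [434.0, 188.0], [96.0, 45.0], [120.0, 54.0]]
roller ends [[608.0, 349.0], [605.0, 307.0]] [[438.0, 249.0], [406.0, 235.0]]
cheek tops [[608.0, 348.0], [605.0, 302.0]] [[439.0, 234.0], [405.0, 220.0]]
lips [[474.0, 363.0], [473.0, 350.0], [470.0, 311.0], [470.0, 298.0], [490.0, 362.0], [486.0, 297.0]] [[351.0, 271.0], [341.0, 266.0], [311.0, 253.0], [301.0, 248.0]]
floor back end [[433.0, 371.0], [430.0, 306.0]] [[320.0, 319.0], [271.0, 295.0]]
slab [[686.0, 428.0], [657.0, 49.0], [686.0, 431.0]] [[551.0, 249.0], [278.0, 141.0], [551.0, 272.0]]
```

```bash
python3 - <<'E'
from h import *
im=np.load("pics/f_top.npy"); a=cv2.resize(im[180:220,235:345],None,fx=7,fy=7,interpolation=cv2.INTER_NEAREST)
im=np.load("pics/f_scene.npy"); b=cv2.resize(im[160:215,250:360],None,fx=7,fy=5.6,interpolation=cv2.INTER_NEAREST)
b=cv2.resize(im[155:200,250:360],None,fx=7,fy=7,interpolation=cv2.INTER_NEAREST)
im2=np.vstack([a,b]); im2=np.clip(im2.astype(float)*1.0,0,255).astype(np.uint8); print(im2.shape)
cv2.imwrite("pics/f3.png",im2)
E
```

```text
(595, 770, 3)
```

View pics/f3.png

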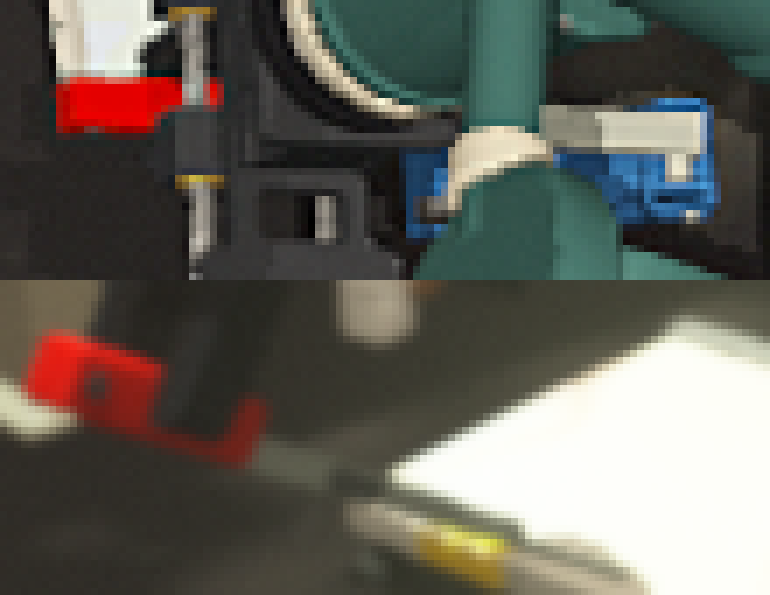

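```bash
python3 - <<'E'
from h import *
im=r.camera("wrist"); cv2.imwrite("pics/g_w.png",im)
e=cv2.imread("pics/e_w.png")
cv2.imwrite("pics/g2.png",np.hstack([cv2.resize(e[160:340,270:370],None,fx=3,fy=3),cv2.resize(im[160:340,270:370],None,fx=3,fy=3)]))
for a in (e,im):
    a=a.astype(int); m=(a[...,2]>90)&(a[...,1]<70)&(a[...,0]<70); m[:,:285]=0;m[:,355:]=0; ys,xs=np.nonzero(m); print(xs.min(),xs.max(),ys.min(),ys.max(),[ (xs[ys==k].min(),xs[ys==k].max()) for k in (190,200,230,260,300,320)])
E
```

```text
Traceback (most recent call last):
ValueError: zero-size array to reduction operation minimum which has no identity
```

View pics/g2.png

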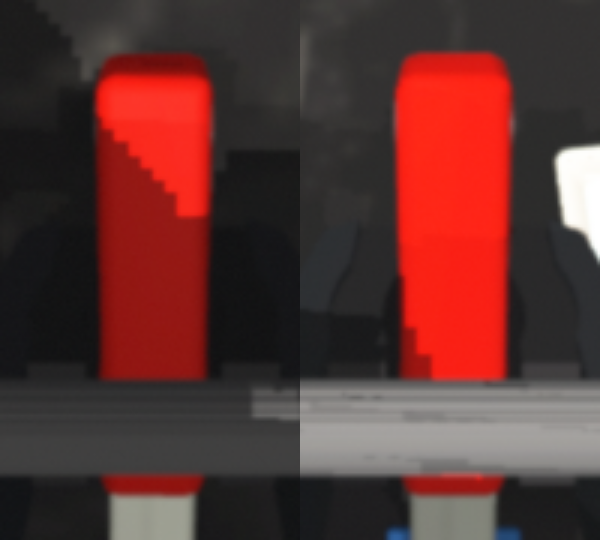

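```bash
echo '{"sx":589.6,"sy":-38.2,"ox":0.5}' > cfg.json; python3 - <<'E'
from h import *
barnow()
for a in ((215,30,25),(205,30,3),(163,30,1)):
    print(a); delta(*ridge(*a))
E
```

```text
t 6.63 orig [-56.2 235.3 186.7] pin [-55.9 171.3 155.5] toe [-55.2  39.1  76.5] pitch 29.97 yawerr 0.29 roll -0.05 X 242.8 gap 35.27 F [ 0.3  0.2 -1.4] T [-0.34  0.05 -0.03] open 17.2
(215, 30, 25)
d [0.0307 0.027  0.0023] w [0.0046 0.0056 0.0008]
(205, 30, 3)
d [0.0727 0.0651 0.0023] w [0.0046 0.0056 0.0008]
(163, 30, 1)
d [0.1587 0.0686 0.0019] w [0.0046 0.0056 0.0008]
```

```bash
python3 -m crank '[{"dx":0.006,"dy":0.005,"dz":0.002,"wx":0.004,"wy":0.005,"wz":0},{"dx":0.018,"dy":0.015,"dz":0.002,"wx":0.004,"wy":0.005,"wz":0},{"dx":0.03,"dy":0.027,"dz":0.002,"wx":0.004,"wy":0.005,"wz":0},{"dx":0.042,"dy":0.038,"dz":0.002,"wx":0.004,"wy":0.005,"wz":0},{"dx":0.055,"dy":0.048,"dz":0.002,"wx":0.004,"wy":0.005,"wz":0},{"dx":0.065,"dy":0.057,"dz":0.002,"wx":0.004,"wy":0.005,"wz":0},{"dx":0.071,"dy":0.061,"dz":0.002,"wx":0.004,"wy":0.005,"wz":0},{"dx":0.073,"dy":0.063,"dz":0.002,"wx":0.004,"wy":0.005,"wz":0}]'; python3 - <<'E'
from h import *
barnow()
for n in ("top","scene"):
    im=r.camera(n); np.save(f"pics/g_{n}.npy",im)
im=np.load("pics/g_top.npy"); a=cv2.resize(im[180:220,250:360],None,fx=7,fy=7,interpolation=cv2.INTER_NEAREST)
im=np.load("pics/g_scene.npy"); b=cv2.resize(im[165:210,270:380],None,fx=7,fy=7,interpolation=cv2.INTER_CUBIC)
cv2.imwrite("pics/g3.png",np.vstack([a,b]))
delta(*ridge(163,30,1))
E
```

```text
clock: 7.3
ee_pos: [518.6, 174.3, 145.0]
ee_rot: [-0.863, 1.376, -0.759]
force: [0.4, -1.0, -2.1]
opening: 0.2
t 7.3 orig [-55.3 219.2 140.4] pin [-55.3 155.2 109.2] toe [-55.3  23.1  30. ] pitch 30.02 yawerr -0.03 roll -0.06 X 205.8 gap 3.04 F [ 0.4 -1.  -2.1] T [-0.35  0.09  0.02] open 17.6
d [ 0.0857  0.0057 -0.0004] w [-0.      0.0002 -0.0005]
```

View pics/g3.png

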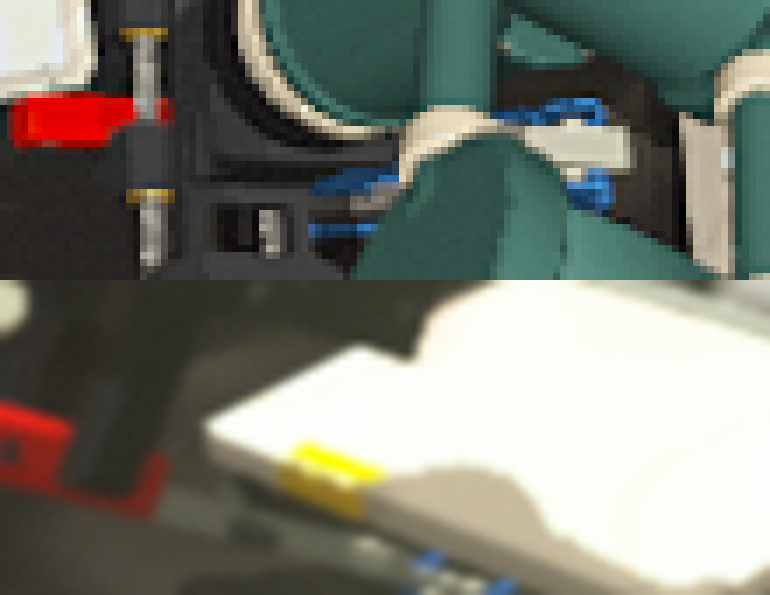

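```bash
python3 -m crank '[{"dx":0.006,"dy":0.001,"dz":0,"wx":0,"wy":0,"wz":0},{"dx":0.018,"dy":0.002,"dz":0,"wx":0,"wy":0,"wz":0},{"dx":0.03,"dy":0.003,"dz":0,"wx":0,"wy":0,"wz":0},{"dx":0.043,"dy":0.003,"dz":0,"wx":0,"wy":0,"wz":0},{"dx":0.056,"dy":0.003,"dz":0,"wx":0,"wy":0,"wz":0},{"dx":0.068,"dy":0.003,"dz":0,"wx":0,"wy":0,"wz":0},{"dx":0.078,"dy":0.003,"dz":0,"wx":0,"wy":0,"wz":0},{"dx":0.083,"dy":0.003,"dz":0,"wx":0,"wy":0,"wz":0}]'; python3 - <<'E'
from h import *
barnow()
for n in ("top","scene"):
    im=r.camera(n); np.save(f"pics/i_{n}.npy",im)
im=np.load("pics/i_top.npy"); a=cv2.resize(im[180:220,250:360],None,fx=7,fy=7,interpolation=cv2.INTER_NEAREST)
im=np.load("pics/i_scene.npy"); b=cv2.resize(im[165:210,270:380],None,fx=7,fy=7,interpolation=cv2.INTER_CUBIC)
cv2.imwrite("pics/i3.png",np.vstack([a,b]))
E
```

```text
clock: 8.07
ee_pos: [521.7, 138.7, 123.5]
ee_rot: [-0.862, 1.375, -0.759]
force: [0.4, -0.2, -2.4]
opening: 0.196
t 8.07 orig [-54.8 183.5 119. ] pin [-54.8 119.5  87.8] toe [-54.8 -12.6   8.6] pitch 30.01 yawerr -0.01 roll 0.01 X 164.2 gap 2.34 F [ 0.4 -0.2 -2.4] T [-0.31 -0.03 -0.01] open 17.3
```

View pics/i3.png

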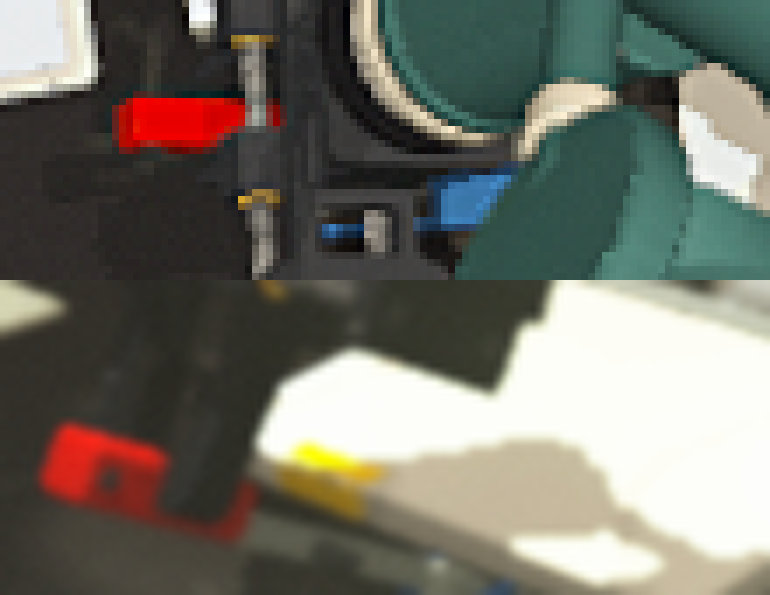

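```bash
python3 -m crank '[{"dx":0,"dy":0.001,"dz":-0.0004,"wx":0,"wy":0,"wz":0},{"dx":0,"dy":0.002,"dz":-0.0004,"wx":0,"wy":0,"wz":0},{"dx":0,"dy":0.003,"dz":-0.0004,"wx":0,"wy":0,"wz":0},{"dx":0,"dy":0.004,"dz":-0.0004,"wx":0,"wy":0,"wz":0},{"dx":0,"dy":0.005,"dz":-0.0004,"wx":0,"wy":0,"wz":0},{"dx":0,"dy":0.005,"dz":-0.0004,"wx":0,"wy":0,"wz":0},{"dx":0,"dy":0.005,"dz":-0.0004,"wx":0,"wy":0,"wz":0},{"dx":0,"dy":0.005,"dz":-0.0004,"wx":0,"wy":0,"wz":0}]'; python3 - <<'E'
from h import *
barnow()
for th in (27,24,21,18): print(th); delta(*ridge(164,th,0))
E
```

```text
clock: 8.83
ee_pos: [521.5, 140.8, 122.1]
ee_rot: [-0.862, 1.373, -0.759]
force: [-0.4, -0.2, -1.4]
opening: 0.2
t 8.83 orig [-54.8 185.5 117.5] pin [-54.7 121.6  86.3] toe [-54.5 -10.5   7.1] pitch 30.01 yawerr 0.07 roll 0.06 X 165.2 gap 0.05 F [-0.4 -0.2 -1.4] T [-0.49  0.   -0.  ] open 17.6
27
d [ 0.0018  0.0174 -0.0005] w [-0.0009  0.0013 -0.0668]
24
d [ 0.0021  0.0346 -0.0005] w [-0.0009  0.0013 -0.1335]
21
d [ 0.0033  0.0519 -0.0005] w [-0.0009  0.0013 -0.2002]
18
d [ 0.0055  0.069  -0.0005] w [-0.001   0.0012 -0.2668]
```

```bash
python3 -m crank '[{"dx":0.0018,"dy":0.009,"dz":-0.0005,"wx":0,"wy":0,"wz":-0.033},{"dx":0.0018,"dy":0.0174,"dz":-0.0005,"wx":0,"wy":0,"wz":-0.067},{"dx":0.002,"dy":0.026,"dz":-0.0005,"wx":0,"wy":0,"wz":-0.1},{"dx":0.0021,"dy":0.0346,"dz":-0.0005,"wx":0,"wy":0,"wz":-0.133},{"dx":0.0026,"dy":0.043,"dz":-0.0005,"wx":0,"wy":0,"wz":-0.167},{"dx":0.0033,"dy":0.052,"dz":-0.0005,"wx":0,"wy":0,"wz":-0.2},{"dx":0.0044,"dy":0.0605,"dz":-0.0005,"wx":0,"wy":0,"wz":-0.233},{"dx":0.0055,"dy":0.069,"dz":-0.0005,"wx":0,"wy":0,"wz":-0.267}]'; python3 - <<'E'
from h import *
barnow()
im=r.camera("scene"); cv2.imwrite("pics/j.png",cv2.resize(im[140:260,240:430],None,fx=4,fy=4,interpolation=cv2.INTER_CUBIC))
for th in (15,12,9,6): print(th); delta(*ridge(164,th,0))
E
```

```text
clock: 9.5
ee_pos: [520.6, 155.9, 91.1]
ee_rot: [-1.017, 1.295, -0.921]
force: [-1.0, -0.8, 1.5]
opening: 0.197
t 9.5 orig [-54.6 199.7  86.2] pin [-54.6 130.6  69.1] toe [-54.4 -15.1  19.4] pitch 17.9 yawerr 0.05 roll 0.12 X 164.4 gap 0.43 F [-1.  -0.8  1.5] T [-0.17  0.11  0.02] open 17.4
15
d [ 0.001   0.0164 -0.0001] w [-0.0016  0.0018 -0.0633]
12
d [ 0.0013  0.0337 -0.0001] w [-0.0016  0.0017 -0.13  ]
9
d [ 0.0024  0.0509 -0.0002] w [-0.0017  0.0017 -0.1967]
6
d [ 0.0045  0.068  -0.0002] w [-0.0017  0.0016 -0.2633]
```

View pics/j.png

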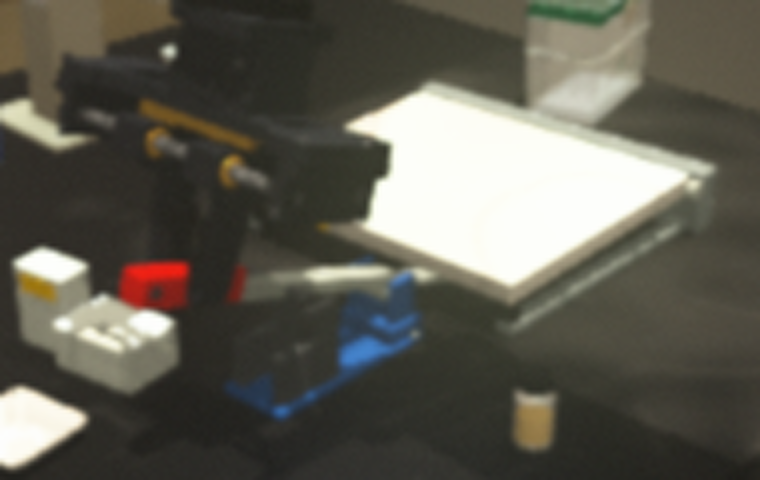

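```bash
python3 - <<'E'
from h import *
for th in (15,12,9,6): print(th); delta(*ridge(167,th,-0.3))
E
```

```text
15
d [-0.0048  0.0173 -0.0001] w [-0.0016  0.0018 -0.0633]
12
d [-0.0045  0.0348 -0.0001] w [-0.0016  0.0017 -0.13  ]
9
d [-0.0033  0.0524 -0.0002] w [-0.0017  0.0017 -0.1967]
6
d [-0.0012  0.0698 -0.0002] w [-0.0017  0.0016 -0.2633]
```

```bash
python3 -m crank '[{"dx":-0.0024,"dy":0.0087,"dz":0,"wx":-0.001,"wy":0.001,"wz":-0.032},{"dx":-0.0048,"dy":0.0173,"dz":0,"wx":-0.001,"wy":0.001,"wz":-0.063},{"dx":-0.0047,"dy":0.026,"dz":0,"wx":-0.001,"wy":0.001,"wz":-0.097},{"dx":-0.0045,"dy":0.0348,"dz":0,"wx":-0.001,"wy":0.001,"wz":-0.13},{"dx":-0.004,"dy":0.0436,"dz":0,"wx":-0.001,"wy":0.001,"wz":-0.163},{"dx":-0.0033,"dy":0.0524,"dz":0,"wx":-0.001,"wy":0.001,"wz":-0.197},{"dx":-0.0023,"dy":0.061,"dz":0,"wx":-0.001,"wy":0.001,"wz":-0.23},{"dx":-0.0012,"dy":0.0698,"dz":0,"wx":-0.001,"wy":0.001,"wz":-0.263}]'; python3 - <<'E'
from h import *
barnow()
for n in ("scene","top"): 
  im=r.camera(n); np.save(f"pics/k_{n}.npy",im)
a=cv2.resize(np.load("pics/k_scene.npy")[165:245,270:400],None,fx=5,fy=5,interpolation=cv2.INTER_CUBIC)
cv2.imwrite("pics/k.png",a)
for th in (4.5,3,2,1): print(th); delta(*ridge(165,th,-0.5))
E
```

```text
clock: 10.22
ee_pos: [519.7, 165.9, 57.8]
ee_rot: [-1.168, 1.205, -1.077]
force: [0.4, -6.1, 0.5]
opening: 0.201
t 10.22 orig [-54.8 208.7  52.7] pin [-54.7 137.6  50.3] toe [-54.6 -15.3  31.8] pitch 5.99 yawerr 0.04 roll 0.05 X 165.2 gap 0.04 F [ 0.4 -6.1  0.5] T [-1.02 -0.04 -0.05] open 17.7
4.5
d [0.0013 0.0088 0.0003] w [ 0.0003  0.0026 -0.0341]
3
d [0.0011 0.0174 0.0003] w [ 0.0002  0.0026 -0.0675]
2
d [0.0011 0.0232 0.0003] w [ 0.0002  0.0027 -0.0897]
1
d [0.0012 0.029  0.0003] w [ 0.0002  0.0027 -0.1119]
```

View pics/k.png

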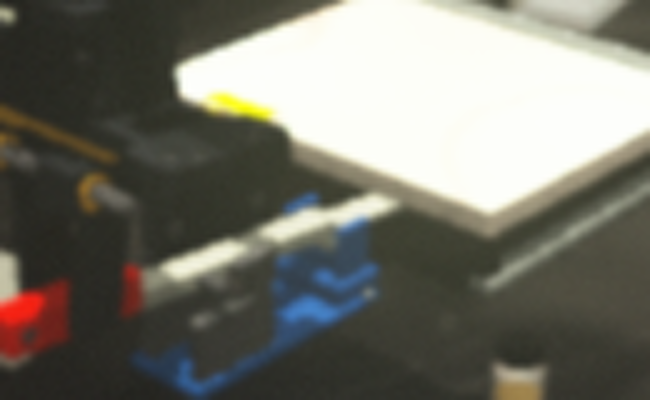

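```bash
python3 -m crank '[{"dx":0.001,"dy":0.0044,"dz":0,"wx":0,"wy":0.001,"wz":-0.017},{"dx":0.002,"dy":0.0088,"dz":0,"wx":0,"wy":0.002,"wz":-0.034},{"dx":0.002,"dy":0.013,"dz":0,"wx":0,"wy":0.002,"wz":-0.051},{"dx":0.002,"dy":0.0174,"dz":0,"wx":0,"wy":0.002,"wz":-0.068},{"dx":0.002,"dy":0.0215,"dz":0,"wx":0,"wy":0.002,"wz":-0.083},{"dx":0.002,"dy":0.025,"dz":0,"wx":0,"wy":0.002,"wz":-0.097},{"dx":0.002,"dy":0.028,"dz":0,"wx":0,"wy":0.002,"wz":-0.108},{"dx":0.002,"dy":0.029,"dz":0,"wx":0,"wy":0.002,"wz":-0.112}]'; python3 - <<'E'
from h import *
barnow()
for n in ("scene","top"): 
  im=r.camera(n); np.save(f"pics/l_{n}.npy",im)
a=cv2.resize(np.load("pics/l_scene.npy")[165:245,270:400],None,fx=5,fy=5,interpolation=cv2.INTER_CUBIC)
cv2.imwrite("pics/l.png",a)
for X in (157,149,146): print(X); delta(*ridge(X,.8,-0.5))
E
```

```text
clock: 10.98
ee_pos: [519.4, 167.4, 43.0]
ee_rot: [-1.23, 1.165, -1.142]
force: [-0.2, -1.3, 2.6]
opening: 0.202
t 10.98 orig [-55.  209.8  38. ] pin [-55.  138.7  41.7] toe [-55.2 -15.2  36.4] pitch 1.06 yawerr -0.05 roll -0.0 X 164.9 gap -0.52 F [-0.2 -1.3  2.6] T [-0.41 -0.04  0.08] open 17.8
157
d [ 0.0158  0.0016 -0.0001] w [ 0.     -0.0015 -0.0066]
149
d [ 0.0318  0.0015 -0.0001] w [ 0.     -0.0015 -0.0066]
146
d [ 0.0378  0.0015 -0.0001] w [ 0.     -0.0015 -0.0066]
```

View pics/l.png

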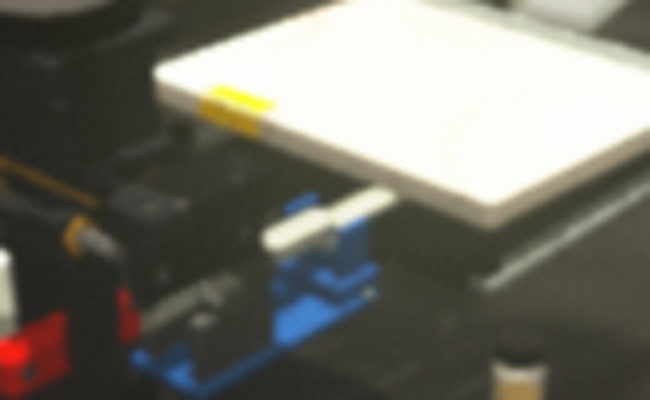

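```bash
python3 -m crank '[{"dx":0.004,"dy":0.001,"dz":0,"wx":0,"wy":0,"wz":-0.005},{"dx":0.009,"dy":0.001,"dz":0,"wx":0,"wy":0,"wz":-0.006},{"dx":0.014,"dy":0.001,"dz":0,"wx":0,"wy":0,"wz":-0.006},{"dx":0.019,"dy":0.001,"dz":0,"wx":0,"wy":0,"wz":-0.006},{"dx":0.024,"dy":0.001,"dz":0,"wx":0,"wy":0,"wz":-0.006},{"dx":0.029,"dy":0.001,"dz":0,"wx":0,"wy":0,"wz":-0.006},{"dx":0.033,"dy":0.001,"dz":0,"wx":0,"wy":0,"wz":-0.006},{"dx":0.036,"dy":0.001,"dz":0,"wx":0,"wy":0,"wz":-0.006}]'; python3 - <<'E'
from h import *
barnow()
E
```

```text
clock: 11.75
ee_pos: [521.6, 152.3, 43.6]
ee_rot: [-1.225, 1.166, -1.144]
force: [-0.8, 10.6, 5.5]
opening: 0.198
t 11.75 orig [-53.9 194.6  38.6] pin [-54.1 123.5  42.1] toe [-54.8 -30.4  36.5] pitch 1.15 yawerr -0.23 roll 0.14 X 149.7 gap 0.05 F [-0.8 10.6  5.5] T [ 1.66  0.16 -0.01] open 17.5
```

```bash
python3 -m crank '[{"dx":0.001,"dy":0,"dz":0,"wx":0,"wy":0,"wz":0},{"dx":0.003,"dy":0,"dz":0,"wx":0,"wy":0,"wz":0},{"dx":0.005,"dy":0,"dz":0,"wx":0,"wy":0,"wz":0},{"dx":0.007,"dy":0,"dz":0,"wx":0,"wy":0,"wz":0},{"dx":0.008,"dy":0,"dz":0,"wx":0,"wy":0,"wz":0},{"dx":0.008,"dy":0,"dz":0,"wx":0,"wy":0,"wz":0},{"dx":0.008,"dy":0,"dz":0,"wx":0,"wy":0,"wz":0},{"dx":0.008,"dy":0,"dz":0,"wx":0,"wy":0,"wz":0}]'; python3 - <<'E'
from h import *
barnow()
for n in ("scene","top"): 
  im=r.camera(n); np.save(f"pics/m_{n}.npy",im)
a=cv2.resize(np.load("pics/m_scene.npy")[165:245,270:400],None,fx=5,fy=5,interpolation=cv2.INTER_CUBIC)
cv2.imwrite("pics/m.png",a)
E
```

```text
clock: 12.42
ee_pos: [521.8, 150.3, 43.7]
ee_rot: [-1.223, 1.168, -1.143]
force: [-1.9, 17.9, 6.1]
opening: 0.199
t 12.42 orig [-53.8 192.6  38.7] pin [-54.2 121.5  42.1] toe [-54.9 -32.4  36. ] pitch 1.32 yawerr -0.27 roll 0.15 X 147.7 gap -0.17 F [-1.9 17.9  6.1] T [ 2.75  0.39 -0.01] open 17.5
```

View pics/m.png

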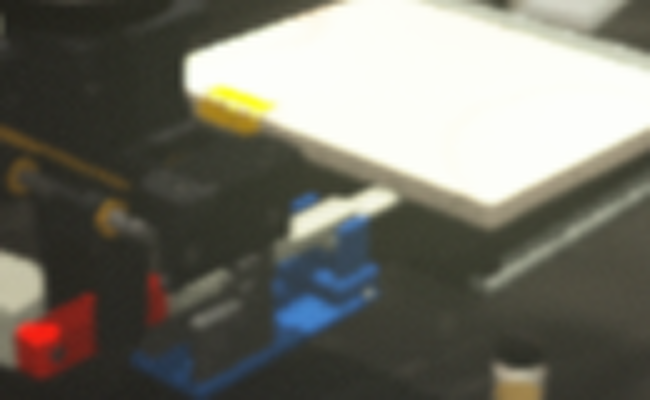

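```bash
python3 -m crank '[{"dx":0.001,"dy":0,"dz":0,"wx":0,"wy":0,"wz":0},{"dx":0.002,"dy":0,"dz":0,"wx":0,"wy":0,"wz":0},{"dx":0.003,"dy":0,"dz":0,"wx":0,"wy":0,"wz":0},{"dx":0.004,"dy":0,"dz":0,"wx":0,"wy":0,"wz":0},{"dx":0.005,"dy":0,"dz":0,"wx":0,"wy":0,"wz":0},{"dx":0.006,"dy":0,"dz":0,"wx":0,"wy":0,"wz":0},{"dx":0.006,"dy":0,"dz":0,"wx":0,"wy":0,"wz":0},{"dx":0.006,"dy":0,"dz":0,"wx":0,"wy":0,"wz":0}]'; python3 - <<'E'
from h import *
barnow()
for th in (2,3,4): delta(*ridge(147.7,th,-0.2))
E
```

```text
clock: 13.18
ee_pos: [521.8, 150.0, 43.9]
ee_rot: [-1.219, 1.171, -1.14]
force: [-3.6, 29.0, 4.8]
opening: 0.196
t 13.18 orig [-53.8 192.3  38.9] pin [-54.2 121.2  42. ] toe [-55.1 -32.6  35.3] pitch 1.57 yawerr -0.34 roll 0.17 X 147.5 gap -0.61 F [-3.6 29.   4.8] T [4.32 0.56 0.04] open 17.2
d [-0.0002 -0.0031 -0.0024] w [-0.0039 -0.0075  0.0097]
d [ 0.0002 -0.0083 -0.0024] w [-0.004  -0.0075  0.0319]
d [ 0.0008 -0.0134 -0.0023] w [-0.0041 -0.0075  0.0541]
```

```bash
python3 -m crank '[{"dx":-0.003,"dy":-0.002,"dz":0,"wx":0,"wy":0,"wz":0.01},{"dx":-0.006,"dy":-0.004,"dz":0,"wx":0,"wy":0,"wz":0.02},{"dx":-0.007,"dy":-0.006,"dz":0,"wx":0,"wy":0,"wz":0.03},{"dx":-0.007,"dy":-0.008,"dz":0,"wx":0,"wy":0,"wz":0.04},{"dx":-0.007,"dy":-0.01,"dz":0,"wx":0,"wy":0,"wz":0.05},{"dx":-0.007,"dy":-0.012,"dz":0,"wx":0,"wy":0,"wz":0.06},{"dx":-0.007,"dy":-0.014,"dz":0,"wx":0,"wy":0,"wz":0.07},{"dx":-0.007,"dy":-0.014,"dz":0,"wx":0,"wy":0,"wz":0.07}]'; python3 - <<'E'
from h import *
barnow()
E
```

```text
clock: 13.85
ee_pos: [521.3, 150.0, 49.9]
ee_rot: [-1.185, 1.195, -1.102]
force: [0.2, 18.1, 0.8]
opening: 0.197
t 13.85 orig [-54.3 192.6  44.9] pin [-54.6 121.4  44.4] toe [-55.3 -31.9  30. ] pitch 4.43 yawerr -0.26 roll 0.09 X 148.3 gap -2.06 F [ 0.2 18.1  0.8] T [2.35 0.01 0.05] open 17.3
```

```bash
python3 -m crank '[{"dx":-0.001,"dy":-0.001,"dz":0,"wx":0,"wy":0,"wz":0},{"dx":-0.002,"dy":-0.002,"dz":0,"wx":0,"wy":0,"wz":0},{"dx":-0.003,"dy":-0.003,"dz":0,"wx":0,"wy":0,"wz":0},{"dx":-0.004,"dy":-0.003,"dz":0,"wx":0,"wy":0,"wz":0},{"dx":-0.004,"dy":-0.003,"dz":0,"wx":0,"wy":0,"wz":0},{"dx":-0.004,"dy":-0.003,"dz":0,"wx":0,"wy":0,"wz":0},{"dx":-0.004,"dy":-0.003,"dz":0,"wx":0,"wy":0,"wz":0},{"dx":-0.004,"dy":-0.003,"dz":0,"wx":0,"wy":0,"wz":0}]'; python3 - <<'E'
from h import *
barnow()
E
```

```text
clock: 14.52
ee_pos: [521.1, 150.0, 51.1]
ee_rot: [-1.188, 1.193, -1.103]
force: [2.5, 8.6, -1.4]
opening: 0.197
t 14.52 orig [-54.5 192.6  46.1] pin [-54.7 121.5  45.8] toe [-55.2 -31.9  32. ] pitch 4.23 yawerr -0.19 roll 0.07 X 148.4 gap -0.35 F [ 2.5  8.6 -1.4] T [ 1.26 -0.18  0.11] open 17.3
```

```bash
python3 -m crank '[{"dx":0,"dy":0,"dz":0,"wx":0,"wy":0,"wz":0},{"dx":0,"dy":0,"dz":0,"wx":0,"wy":0,"wz":0},{"dx":0,"dy":0,"dz":0,"wx":0,"wy":0,"wz":0},{"dx":0,"dy":0,"dz":0,"wx":0,"wy":0,"wz":0},{"dx":0,"dy":0,"dz":0,"wx":0,"wy":0,"wz":0},{"dx":0,"dy":0,"dz":0,"wx":0,"wy":0,"wz":0},{"dx":0,"dy":0,"dz":0,"wx":0,"wy":0,"wz":0},{"dx":0,"dy":0,"dz":0,"wx":0,"wy":0,"wz":0}]' 0; python3 - <<'E'
from h import *
barnow()
for n in ("scene","wrist"): 
  im=r.camera(n); np.save(f"pics/n_{n}.npy",im)
a=cv2.resize(np.load("pics/n_scene.npy")[165:245,270:400],None,fx=5,fy=5,interpolation=cv2.INTER_CUBIC)
cv2.imwrite("pics/n.png",a)
cv2.imwrite("pics/nw.png",np.load("pics/n_wrist.npy"))
E
```

```text
clock: 15.18
ee_pos: [520.6, 147.7, 50.9]
ee_rot: [-1.193, 1.191, -1.104]
force: [0.6, -0.5, -0.5]
opening: 0.498
t 15.18 orig [-55.2 190.3  45.9] pin [-55.3 119.1  45.9] toe [-55.6 -34.3  32.6] pitch 4.0 yawerr -0.11 roll -0.02 X 146.0 gap 0.17 F [ 0.6 -0.5 -0.5] T [-0.09  0.07  0.01] open 43.8
```

View pics/n.png

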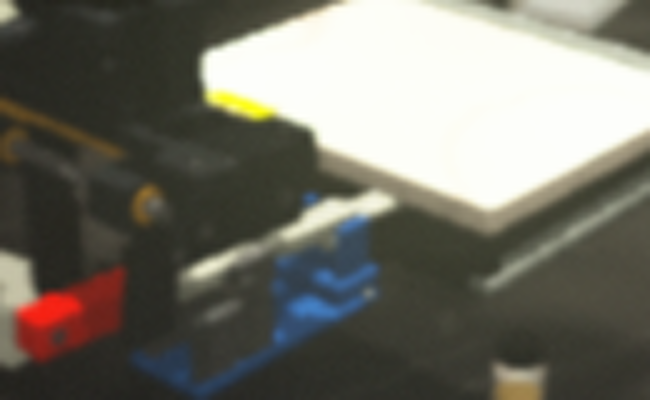

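View pics/nw.png

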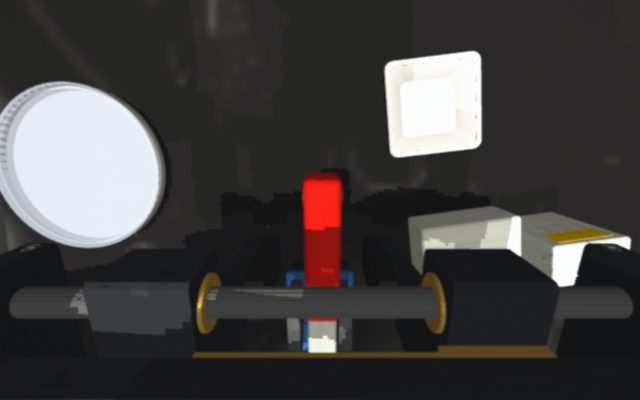

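```bash
python3 -m crank '[{"dx":0,"dy":-0.01,"dz":0,"wx":0,"wy":0,"wz":0},{"dx":0,"dy":-0.03,"dz":0,"wx":0,"wy":0,"wz":0},{"dx":0,"dy":-0.06,"dz":0,"wx":0,"wy":0,"wz":0},{"dx":0,"dy":-0.1,"dz":0,"wx":0,"wy":0,"wz":0},{"dx":-0.0,"dy":-0.15,"dz":0,"wx":0,"wy":0.1,"wz":0},{"dx":0,"dy":-0.19,"dz":0.03,"wx":0,"wy":0.24,"wz":0},{"dx":0,"dy":-0.22,"dz":0.07,"wx":0,"wy":0.38,"wz":0},{"dx":0,"dy":-0.23,"dz":0.11,"wx":0,"wy":0.52,"wz":0}]'; python3 - <<'E'
from h import *
p,q,s=st(); print(p,s["joints"].round(2))
a=np.radians(-77.6); delta([660,152,165],frame([0,0,-1],[np.cos(a),np.sin(a),0]))
E
```

```text
clock: 15.95
ee_pos: [578.7, 144.0, 170.6]
ee_rot: [-0.983, 1.497, -1.395]
force: [0.0, 0.5, 0.8]
opening: 0.499
[578.66320065 143.97674938 170.55647119] [0.16 0.16 1.86 0.08 1.11 0.47]
d [-0.0689  0.0124  0.1481] w [ 0.0695  1.2883 -0.0634]
```

```bash
python3 -m crank '[{"dx":-0.005,"dy":0,"dz":0.03,"wx":0.005,"wy":0.14,"wz":-0.005},{"dx":-0.01,"dy":0,"dz":0.06,"wx":0.01,"wy":0.28,"wz":-0.01},{"dx":-0.02,"dy":0,"dz":0.09,"wx":0.02,"wy":0.42,"wz":-0.02},{"dx":-0.03,"dy":0,"dz":0.11,"wx":0.03,"wy":0.56,"wz":-0.03},{"dx":-0.045,"dy":0,"dz":0.13,"wx":0.035,"wy":0.7,"wz":-0.035},{"dx":-0.055,"dy":0.005,"dz":0.14,"wx":0.04,"wy":0.84,"wz":-0.04},{"dx":-0.065,"dy":0.01,"dz":0.148,"wx":0.05,"wy":0.95,"wz":-0.05},{"dx":-0.069,"dy":0.012,"dz":0.148,"wx":0.054,"wy":1.0,"wz":-0.05}]' 0.3; python3 - <<'E'
from h import *
p,q,s=st(); print(p,s["joints"].round(2))
a=np.radians(-77.6); delta([660,152,140],frame([0,0,-1],[np.cos(a),np.sin(a),0]))
E
```

```text
clock: 16.62
ee_pos: [658.5, 152.7, 160.6]
ee_rot: [-0.442, 1.987, -1.96]
force: [-0.2, -0.3, -1.2]
opening: 0.651
[658.45919662 152.67436364 160.59754756] [0.18 0.32 1.68 0.01 1.14 1.3 ]
d [-0.0019  0.0412  0.003 ] w [ 0.0158  0.2901 -0.007 ]
```

```bash
python3 -m crank '[{"dx":0,"dy":0.005,"dz":0,"wx":0,"wy":0.08,"wz":0},{"dx":0,"dy":0.015,"dz":0,"wx":0.01,"wy":0.18,"wz":0},{"dx":0,"dy":0.025,"dz":0.003,"wx":0.016,"wy":0.26,"wz":0},{"dx":0,"dy":0.035,"dz":0.003,"wx":0.016,"wy":0.29,"wz":-0.007},{"dx":-0.002,"dy":0.041,"dz":0.003,"wx":0.016,"wy":0.29,"wz":-0.007},{"dx":-0.002,"dy":0.041,"dz":0.003,"wx":0.016,"wy":0.29,"wz":-0.007},{"dx":-0.002,"dy":0.041,"dz":0.003,"wx":0.016,"wy":0.29,"wz":-0.007},{"dx":-0.002,"dy":0.041,"dz":0.003,"wx":0.016,"wy":0.29,"wz":-0.007}]'; python3 - <<'E'
from h import *
p,q,s=st(); print(p,s["joints"].round(2))
im=r.camera("wrist"); cv2.imwrite("pics/o.png",im); np.save("pics/o_V.npy",cam("wrist")[1])
im=r.camera("scene"); cv2.imwrite("pics/os.png",cv2.resize(im[165:265,230:400],None,fx=4.5,fy=4.5,interpolation=cv2.INTER_CUBIC))
print(r.camera_info("wrist")["view"][:3].round(3))
E
```

```text
clock: 17.28
ee_pos: [659.1, 151.6, 139.6]
ee_rot: [-0.234, 2.105, -2.105]
force: [0.2, -0.6, 0.8]
opening: 0.652
[659.10365622 151.5942476  139.6370104 ] [0.19 0.34 1.7  0.   1.11 1.54]
[[ 2.19000e-01 -9.76000e-01  1.00000e-03  4.38300e+00]
 [ 9.39000e-01  2.10000e-01 -2.72000e-01 -6.40331e+02]
 [ 2.65000e-01  6.00000e-02  9.62000e-01 -4.77330e+02]]
```

View pics/o.png

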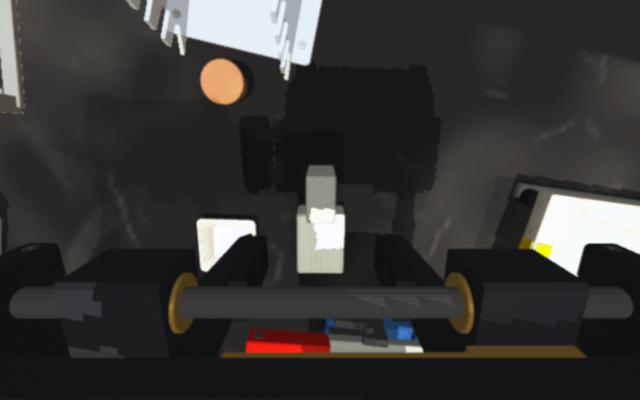

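View pics/os.png

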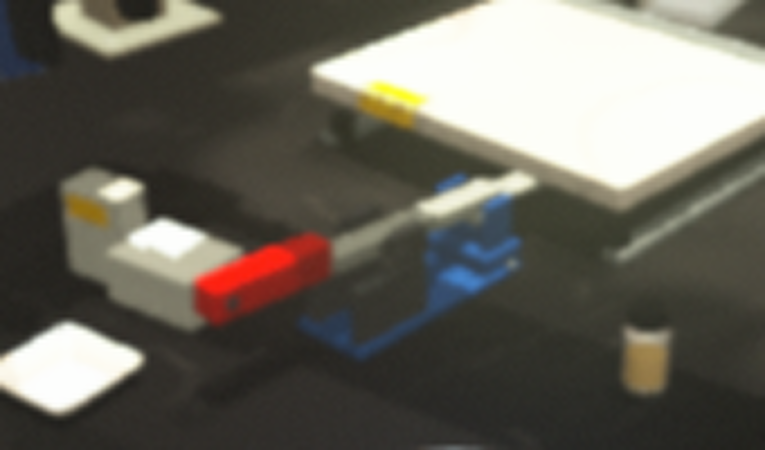

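```bash
python3 - <<'E'
from h import *
im=cv2.imread("pics/o.png"); cv2.imwrite("pics/o2.png",cv2.resize(im[150:285,270:370],None,fx=4.4,fy=4.4,interpolation=cv2.INTER_CUBIC))
E
```

```text
(no output)
```

View pics/o2.png

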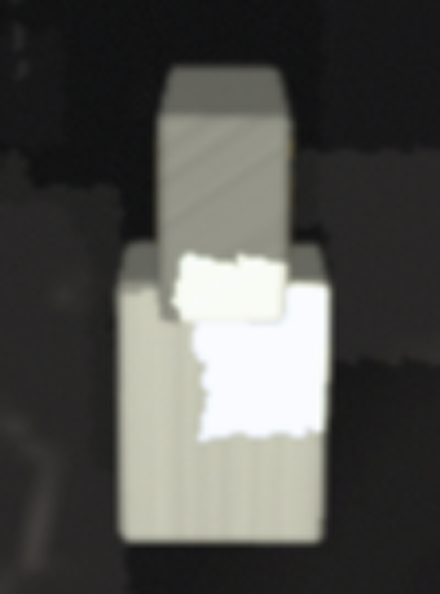

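```bash
python3 - <<'E'
from h import *
c=cam("wrist")
f=lambda l,z: toplane(c,[(270+u/4.4,150+v/4.4) for u,v in l],z)
A=f([(158,114),(290,114),(162,320),(286,320)],55); print(A.round(1))
b=(A[0]+A[1])/2; g=(A[2]+A[3])/2; d=g-b; print(np.linalg.norm(d),np.linalg.norm(A[0]-A[1]),np.degrees(np.arctan2(d[1],d[0])),((b+g)/2).round(1))
B=f([(118,290),(329,290),(122,542),(324,542)],30); b2=(B[0]+B[1])/2; g2=(B[2]+B[3])/2; e=g2-b2; print(B.round(1),np.linalg.norm(e),np.degrees(np.arctan2(e[1],e[0])))
print("from tongue, lug centre", (g2-80*e/np.linalg.norm(e)).round(1))
u=d/np.linalg.norm(d); C=(b+g)/2
p,q,s=st(); M=q.as_matrix(); print("tool x",M[:,0].round(3))
a=np.arctan2(d[1],d[0])+np.pi/2
T=C-5*u; delta([T[0],T[1],22],frame([0,0,-1],[np.cos(a),np.sin(a),0]))
E
```

```text
[[679.6 169.   55. ]
 [684.8 146.   55. ]
 [641.6 160.2  55. ]
 [646.6 137.7  55. ]]
39.02666219291729 23.531684083935573 -167.34616577765863 [663.1 153.2  55. ]
[[636.7 169.6  30. ]
 [646.2 127.3  30. ]
 [580.3 157.3  30. ]
 [589.8 114.5  30. ]] 57.79358371597027 -167.4597209697454
from tongue, lug centre [663.1 153.3  30. ]
tool x [-0.976 -0.219  0.   ]
d [-0.0186  0.2354 -0.0013] w [0.0003 0.0001 0.0005]
```

The wrist view gives the lug as 39 × 23.5 mm, against a true 40 × 24. Its centre is at (663,153), with a yaw of −167.4°. I'll descend and grip it.

```bash
python3 -m crank '[{"dx":-0.005,"dy":0.02,"dz":0,"wx":0,"wy":0,"wz":0},{"dx":-0.012,"dy":0.06,"dz":-0.001,"wx":0,"wy":0,"wz":0},{"dx":-0.0186,"dy":0.11,"dz":-0.001,"wx":0,"wy":0,"wz":0},{"dx":-0.0186,"dy":0.16,"dz":-0.001,"wx":0,"wy":0,"wz":0},{"dx":-0.0186,"dy":0.2,"dz":-0.001,"wx":0,"wy":0,"wz":0},{"dx":-0.0186,"dy":0.224,"dz":-0.001,"wx":0,"wy":0,"wz":0},{"dx":-0.0186,"dy":0.234,"dz":-0.001,"wx":0,"wy":0,"wz":0},{"dx":-0.0186,"dy":0.236,"dz":-0.001,"wx":0,"wy":0,"wz":0}]' && python3 -m crank '[{"dx":0,"dy":0,"dz":0,"wx":0,"wy":0,"wz":0},{"dx":0,"dy":0,"dz":0,"wx":0,"wy":0,"wz":0},{"dx":0,"dy":0,"dz":0,"wx":0,"wy":0,"wz":0},{"dx":0,"dy":0,"dz":0,"wx":0,"wy":0,"wz":0},{"dx":0,"dy":0,"dz":0,"wx":0,"wy":0,"wz":0},{"dx":0,"dy":0,"dz":0,"wx":0,"wy":0,"wz":0},{"dx":0,"dy":0,"dz":0,"wx":0,"wy":0,"wz":0},{"dx":0,"dy":0,"dz":0,"wx":0,"wy":0,"wz":0}]' -1 50; python3 - <<'E'
from h import *
p,q,s=st(); print(p,s["joints"].round(2),s["opening"]*88,s["force"])
E
```

```text
clock: 18.05
ee_pos: [666.8, 153.9, 19.6]
ee_rot: [-0.237, 2.106, -2.106]
force: [0.0, -0.0, -0.2]
opening: 0.65
clock: 18.72
ee_pos: [668.4, 154.2, 22.3]
ee_rot: [-0.233, 2.105, -2.105]
force: [-1.0, -0.7, 5.2]
opening: 0.269
[668.38409632 154.21632178  22.2649826 ] [0.19 0.48 1.74 0.   0.92 1.54] 23.663911728188538 [-1.01533306 -0.6510566   5.18661812]
```

```bash
cat >> h.py <<'E'
def shimpose(y,z,x=55):
    q=S2W()[1]; return s2w([x,y+5,z+22.3]),frame([0,0,-1],q.apply([1,0,0]))
def shimnow():
    p,q,s=st(); M=q.as_matrix(); o=w2s(p+5*M[:,0]+22.3*M[:,1]); d=S2W()[1].inv().apply(M[:,0])
    print("t",round(s["clock"],2),"shim",o.round(1),"yawerr",np.degrees(np.arctan2(d[0],-d[1])).round(2),"tilt",np.degrees(M[2,0]).round(2),"F",s["force"].round(1),"open",round(s["opening"]*88,1))
E
python3 - <<'E'
from h import *
shimnow(); P,Q=shimpose(115,25); print(P); delta(P,Q)
E
```

```text
t 18.72 shim [ 87.7 185.4  -0. ] yawerr -81.57 tilt -0.02 F [-1.  -0.7  5.2] open 23.7
[635.66371259  85.50583811  47.3       ]
d [ 0.0939 -0.0501  0.1198] w [-2.0000e-04 -1.8126e+00 -5.0000e-04]
```

```bash
python3 -m crank '[{"dx":0,"dy":-0.015,"dz":0,"wx":0,"wy":0,"wz":0},{"dx":0,"dy":-0.04,"dz":0,"wx":0,"wy":-0.06,"wz":0},{"dx":0.0,"dy":-0.06,"dz":0.01,"wx":0,"wy":-0.18,"wz":0},{"dx":0.01,"dy":-0.07,"dz":0.02,"wx":0,"wy":-0.32,"wz":0},{"dx":0.02,"dy":-0.07,"dz":0.03,"wx":0,"wy":-0.46,"wz":0},{"dx":0.03,"dy":-0.07,"dz":0.045,"wx":0,"wy":-0.6,"wz":0},{"dx":0.04,"dy":-0.07,"dz":0.06,"wx":0,"wy":-0.74,"wz":0},{"dx":0.05,"dy":-0.07,"dz":0.07,"wx":0,"wy":-0.88,"wz":0}]'; python3 - <<'E'
from h import *
shimnow(); P,Q=shimpose(115,20);delta(P,Q)
E
```

```text
clock: 19.38
ee_pos: [650.1, 113.8, 55.7]
ee_rot: [-0.828, 1.674, -1.672]
force: [-1.2, 0.4, -2.5]
opening: 0.271
t 19.38 shim [ 68.1 143.5  33.4] yawerr -41.66 tilt 0.11 F [-1.2  0.4 -2.5] open 23.9
d [0.0625 0.0268 0.0116] w [ 0.0031 -0.9257  0.0014]
```

```bash
python3 -m crank '[{"dx":0.01,"dy":0,"dz":0,"wx":0,"wy":-0.14,"wz":0},{"dx":0.02,"dy":0,"dz":0.003,"wx":0,"wy":-0.28,"wz":0},{"dx":0.03,"dy":0.005,"dz":0.006,"wx":0,"wy":-0.42,"wz":0},{"dx":0.04,"dy":0.01,"dz":0.009,"wx":0,"wy":-0.56,"wz":0},{"dx":0.05,"dy":0.015,"dz":0.011,"wx":0,"wy":-0.7,"wz":0},{"dx":0.06,"dy":0.02,"dz":0.0116,"wx":0,"wy":-0.82,"wz":0},{"dx":0.0625,"dy":0.026,"dz":0.0116,"wx":0,"wy":-0.9,"wz":0},{"dx":0.0625,"dy":0.027,"dz":0.0116,"wx":0,"wy":-0.926,"wz":0}]'; python3 - <<'E'
from h import *
shimnow(); delta(*shimpose(100,2)); delta(*shimpose(20,1.5))
im=r.camera("scene"); cv2.imwrite("pics/p.png",cv2.resize(im[145:245,270:400],None,fx=5,fy=5,interpolation=cv2.INTER_CUBIC))
E
```

```text
clock: 20.05
ee_pos: [634.9, 85.8, 41.5]
ee_rot: [-1.244, 1.16, -1.156]
force: [-0.6, 0.2, -1.3]
opening: 0.271
t 20.05 shim [ 54.2 115.4  19.2] yawerr -0.19 tilt 0.0 F [-0.6  0.2 -1.3] open 23.8
d [0.0307 0.0344 0.0017] w [ 0.005  -0.0042  0.    ]
d [0.1907 0.0354 0.0022] w [ 0.005  -0.0042  0.    ]
```

View pics/p.png

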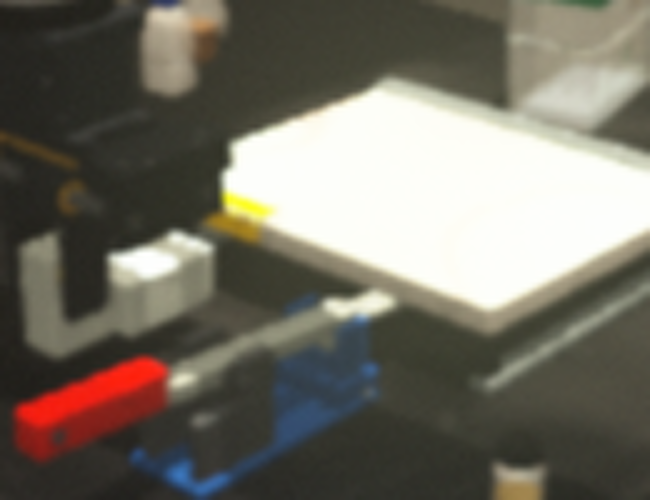

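```bash
python3 -m crank '[{"dx":0.004,"dy":0.006,"dz":0.001,"wx":0.005,"wy":-0.004,"wz":0},{"dx":0.01,"dy":0.014,"dz":0.002,"wx":0.005,"wy":-0.004,"wz":0},{"dx":0.016,"dy":0.022,"dz":0.002,"wx":0.005,"wy":-0.004,"wz":0},{"dx":0.022,"dy":0.029,"dz":0.002,"wx":0.005,"wy":-0.004,"wz":0},{"dx":0.028,"dy":0.034,"dz":0.002,"wx":0.005,"wy":-0.004,"wz":0},{"dx":0.031,"dy":0.0355,"dz":0.002,"wx":0.005,"wy":-0.004,"wz":0},{"dx":0.031,"dy":0.0355,"dz":0.002,"wx":0.005,"wy":-0.004,"wz":0},{"dx":0.031,"dy":0.0355,"dz":0.002,"wx":0.005,"wy":-0.004,"wz":0}]'; python3 - <<'E'
from h import *
shimnow(); delta(*shimpose(50,1.5)); delta(*shimpose(23,1.5))
E
```

```text
clock: 20.77
ee_pos: [638.6, 70.7, 25.0]
ee_rot: [-1.24, 1.155, -1.158]
force: [-0.2, 1.0, -2.7]
opening: 0.268
t 20.77 shim [ 56.9 100.    2.7] yawerr -0.14 tilt -0.01 F [-0.2  1.  -2.7] open 23.5
d [ 0.1001  0.0024 -0.0034] w [-0.0037 -0.003  -0.0001]
d [ 0.1541  0.0024 -0.0033] w [-0.0037 -0.003  -0.0001]
```

```bash
python3 -m crank '[{"dx":0.008,"dy":0.001,"dz":-0.001,"wx":0,"wy":0,"wz":0},{"dx":0.022,"dy":0.001,"dz":-0.002,"wx":0,"wy":0,"wz":0},{"dx":0.036,"dy":0.001,"dz":-0.002,"wx":0,"wy":0,"wz":0},{"dx":0.05,"dy":0.001,"dz":-0.002,"wx":0,"wy":0,"wz":0},{"dx":0.064,"dy":0.001,"dz":-0.002,"wx":0,"wy":0,"wz":0},{"dx":0.078,"dy":0.001,"dz":-0.002,"wx":0,"wy":0,"wz":0},{"dx":0.09,"dy":0.001,"dz":-0.002,"wx":0,"wy":0,"wz":0},{"dx":0.098,"dy":0.001,"dz":-0.002,"wx":0,"wy":0,"wz":0}]'; python3 - <<'E'
from h import *
shimnow(); delta(*shimpose(23,1.5))
im=r.camera("scene"); cv2.imwrite("pics/q.png",cv2.resize(im[145:245,270:400],None,fx=5,fy=5,interpolation=cv2.INTER_CUBIC))
E
```

```text
clock: 21.43
ee_pos: [641.1, 20.8, 24.6]
ee_rot: [-1.24, 1.155, -1.158]
force: [-0.1, -0.3, -2.2]
opening: 0.271
t 21.43 shim [55.7 50.1  2.3] yawerr -0.16 tilt 0.0 F [-0.1 -0.3 -2.2] open 23.9
d [ 0.0541  0.0016 -0.0012] w [-0.0038 -0.0035  0.0001]
```

View pics/q.png

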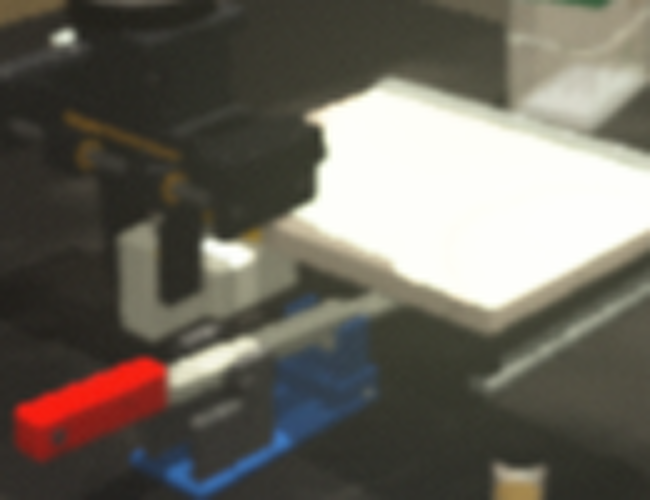

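```bash
python3 -m crank '[{"dx":0.006,"dy":0.001,"dz":-0.001,"wx":0,"wy":0,"wz":0},{"dx":0.014,"dy":0.001,"dz":-0.001,"wx":0,"wy":0,"wz":0},{"dx":0.023,"dy":0.001,"dz":-0.001,"wx":0,"wy":0,"wz":0},{"dx":0.032,"dy":0.001,"dz":-0.001,"wx":0,"wy":0,"wz":0},{"dx":0.041,"dy":0.001,"dz":-0.001,"wx":0,"wy":0,"wz":0},{"dx":0.048,"dy":0.002,"dz":-0.001,"wx":0,"wy":0,"wz":0},{"dx":0.053,"dy":0.003,"dz":-0.001,"wx":0,"wy":0,"wz":0},{"dx":0.053,"dy":0.004,"dz":-0.001,"wx":0,"wy":0,"wz":0}]'; python3 - <<'E'
from h import *
shimnow(); delta(*shimpose(21,0))
im=r.camera("scene"); cv2.imwrite("pics/q2.png",cv2.resize(im[145:245,270:400],None,fx=5,fy=5,interpolation=cv2.INTER_CUBIC))
E
```

```text
clock: 22.15
ee_pos: [642.5, -5.1, 22.4]
ee_rot: [-1.24, 1.155, -1.158]
force: [-0.2, 0.8, -2.0]
opening: 0.265
t 22.15 shim [55.2 24.1  0.1] yawerr -0.14 tilt 0.0 F [-0.2  0.8 -2. ] open 23.3
d [ 0.0062  0.0003 -0.0002] w [-0.0037 -0.0032  0.0001]
```

View pics/q2.png

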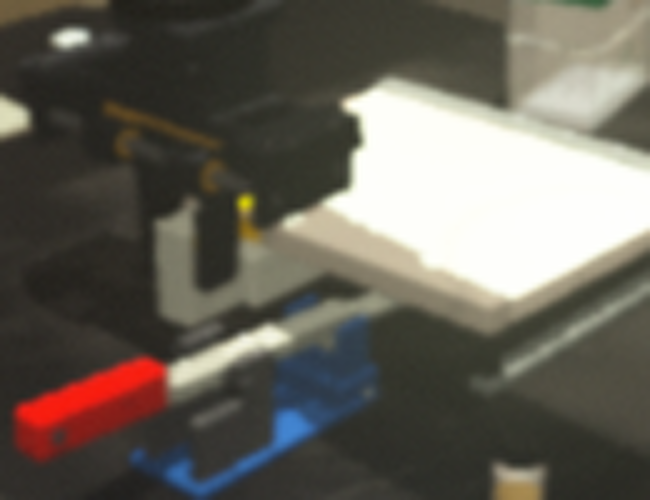

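```bash
python3 -m crank '[{"dx":0.002,"dy":0.001,"dz":0,"wx":0,"wy":0,"wz":0},{"dx":0.004,"dy":0.002,"dz":0,"wx":0,"wy":0,"wz":0},{"dx":0.004,"dy":0.003,"dz":0,"wx":0,"wy":0,"wz":0},{"dx":0.004,"dy":0.004,"dz":0,"wx":0,"wy":0,"wz":0},{"dx":0.004,"dy":0.004,"dz":0,"wx":0,"wy":0,"wz":0},{"dx":0.004,"dy":0.004,"dz":0,"wx":0,"wy":0,"wz":0},{"dx":0.004,"dy":0.004,"dz":0,"wx":0,"wy":0,"wz":0},{"dx":0.004,"dy":0.004,"dz":0,"wx":0,"wy":0,"wz":0}]'; python3 - <<'E'
from h import *
shimnow()
E
```

```text
clock: 22.87
ee_pos: [642.9, -5.8, 22.3]
ee_rot: [-1.239, 1.154, -1.158]
force: [-3.7, 3.0, 7.6]
opening: 0.267
t 22.87 shim [55.6 23.4 -0. ] yawerr -0.11 tilt -0.04 F [-3.7  3.   7.6] open 23.5
```

```bash
python3 -m crank '[{"dx":0,"dy":0,"dz":0,"wx":0,"wy":0,"wz":0},{"dx":0,"dy":0,"dz":0,"wx":0,"wy":0,"wz":0},{"dx":0,"dy":0,"dz":0,"wx":0,"wy":0,"wz":0},{"dx":0,"dy":0,"dz":0,"wx":0,"wy":0,"wz":0},{"dx":0,"dy":0,"dz":0,"wx":0,"wy":0,"wz":0},{"dx":0,"dy":0,"dz":0,"wx":0,"wy":0,"wz":0},{"dx":0,"dy":0,"dz":0,"wx":0,"wy":0,"wz":0},{"dx":0,"dy":0,"dz":0,"wx":0,"wy":0,"wz":0}]' 0 60; python3 - <<'E'
from h import *
shimnow(); print(st()[2]["force"])
c=cam("wrist"); im=r.camera("wrist"); cv2.imwrite("pics/s.png",im)
E
```

```text
clock: 23.53
ee_pos: [642.5, -6.6, 20.4]
ee_rot: [-1.24, 1.155, -1.158]
force: [-0.5, -0.0, -1.0]
opening: 0.501
t 23.53 shim [55.1 22.6 -1.9] yawerr -0.12 tilt -0.0 F [-0.5 -0.  -1. ] open 44.1
[-0.533364   -0.04082755 -0.98725716]
```

View pics/s.png

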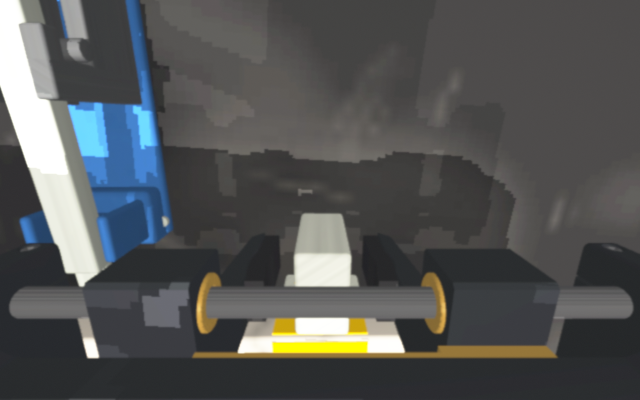

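```bash
python3 -m crank '[{"dx":0,"dy":-0.01,"dz":0,"wx":0,"wy":0,"wz":0},{"dx":0,"dy":-0.04,"dz":0,"wx":0,"wy":0,"wz":0},{"dx":0,"dy":-0.08,"dz":0,"wx":0,"wy":0,"wz":0},{"dx":0,"dy":-0.13,"dz":0,"wx":0,"wy":0,"wz":0},{"dx":-0.01,"dy":-0.17,"dz":-0.01,"wx":0,"wy":0,"wz":0},{"dx":-0.05,"dy":-0.19,"dz":-0.04,"wx":0,"wy":0,"wz":0},{"dx":-0.1,"dy":-0.2,"dz":-0.08,"wx":0,"wy":0,"wz":0},{"dx":-0.16,"dy":-0.2,"dz":-0.12,"wx":0,"wy":0,"wz":0}]'; python3 - <<'E'
from h import *
P,Q=ridge(147,4); a=Q.as_matrix()[:,1]; print(P.round(1)); delta(P-90*a,Q)
E
```

```text
clock: 24.25
ee_pos: [578.0, 68.8, 123.1]
ee_rot: [-1.235, 1.153, -1.162]
force: [-0.1, 0.1, 0.6]
opening: 0.499
[520.7 148.7  50.8]
d [-0.1548 -0.0357 -0.103 ] w [-0.0098 -0.0049  0.0891]
```

```bash
python3 -m crank '[{"dx":-0.03,"dy":-0.01,"dz":-0.02,"wx":0,"wy":0,"wz":0.01},{"dx":-0.06,"dy":-0.02,"dz":-0.04,"wx":0,"wy":0,"wz":0.03},{"dx":-0.09,"dy":-0.03,"dz":-0.06,"wx":-0.005,"wy":0,"wz":0.06},{"dx":-0.12,"dy":-0.035,"dz":-0.08,"wx":-0.01,"wy":-0.005,"wz":0.08},{"dx":-0.145,"dy":-0.036,"dz":-0.096,"wx":-0.01,"wy":-0.005,"wz":0.09},{"dx":-0.155,"dy":-0.036,"dz":-0.103,"wx":-0.01,"wy":-0.005,"wz":0.09},{"dx":-0.155,"dy":-0.036,"dz":-0.103,"wx":-0.01,"wy":-0.005,"wz":0.09},{"dx":-0.155,"dy":-0.036,"dz":-0.103,"wx":-0.01,"wy":-0.005,"wz":0.09}]'; python3 - <<'E'
from h import *
P,Q=ridge(147,4); delta(P,Q)
for n in ("wrist","scene"): cv2.imwrite(f"pics/t_{n}.png",r.camera(n))
c=cam("wrist")
q=S2W()[1]; t=np.radians(4); d=np.array([0,-np.cos(t),-np.sin(t)]); n=np.array([0,-np.sin(t),np.cos(t)])
o=np.array([-55,45,30.5])+5*n-147*d
pts=[o+x*d+y*np.array([1,0,0])+z*n for x,y,z in ((-41,9,20),(-41,-9,20),(35,9,20),(35,-9,20))]
print(proj(c,s2w(pts)).round(1))
E
```

```text
clock: 24.92
ee_pos: [519.8, 142.5, 138.0]
ee_rot: [-1.198, 1.191, -1.099]
force: [0.5, -0.3, 0.1]
opening: 0.506
d [1.000e-04 1.749e-01 3.600e-03] w [ 0.0063  0.0032 -0.0004]
[[335.5 157.5]
 [310.9 157.4]
 [334.1 252.6]
 [311.6 252.5]]
```

View pics/t_wrist.png

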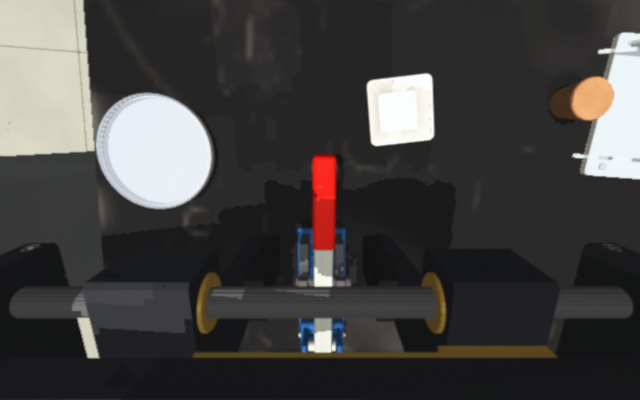

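View pics/t_scene.png

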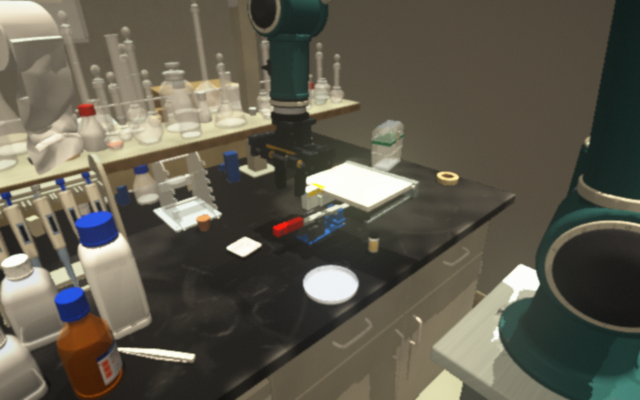

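The shim is in place and the bar is still hooked. The handle sits at columns 312–336, rows 156–249, within about 1 mm of my prediction. I'll regrasp it.

```bash
python3 -m crank '[{"dx":0,"dy":0.02,"dz":0.002,"wx":0.005,"wy":0.003,"wz":0},{"dx":0,"dy":0.05,"dz":0.003,"wx":0.005,"wy":0.003,"wz":0},{"dx":0,"dy":0.085,"dz":0.003,"wx":0.005,"wy":0.003,"wz":0},{"dx":0,"dy":0.12,"dz":0.003,"wx":0.005,"wy":0.003,"wz":0},{"dx":0,"dy":0.15,"dz":0.003,"wx":0.005,"wy":0.003,"wz":0},{"dx":0,"dy":0.168,"dz":0.003,"wx":0.005,"wy":0.003,"wz":0},{"dx":0,"dy":0.174,"dz":0.003,"wx":0.005,"wy":0.003,"wz":0},{"dx":0,"dy":0.174,"dz":0.003,"wx":0.005,"wy":0.003,"wz":0}]'; python3 - <<'E'
from h import *
barnow()
E
python3 -m crank '[{"dx":0,"dy":0,"dz":0,"wx":0,"wy":0,"wz":0},{"dx":0,"dy":0,"dz":0,"wx":0,"wy":0,"wz":0},{"dx":0,"dy":0,"dz":0,"wx":0,"wy":0,"wz":0},{"dx":0,"dy":0,"dz":0,"wx":0,"wy":0,"wz":0},{"dx":0,"dy":0,"dz":0,"wx":0,"wy":0,"wz":0},{"dx":0,"dy":0,"dz":0,"wx":0,"wy":0,"wz":0},{"dx":0,"dy":0,"dz":0,"wx":0,"wy":0,"wz":0},{"dx":0,"dy":0,"dz":0,"wx":0,"wy":0,"wz":0}]' -1 60; python3 - <<'E'
from h import *
barnow()
E
```

```text
clock: 25.68
ee_pos: [519.7, 148.4, 50.1]
ee_rot: [-1.195, 1.193, -1.102]
force: [-0.5, 0.6, 0.7]
opening: 0.502
t 25.68 orig [-56.1 191.1  45.1] pin [-56.1 119.9  45.1] toe [-56.3 -33.5  31.8] pitch 4.03 yawerr -0.06 roll -0.19 X 146.8 gap -0.72 F [-0.5  0.6  0.7] T [-0.1   0.02  0.03] open 44.1
clock: 26.35
ee_pos: [520.9, 148.9, 52.0]
ee_rot: [-1.192, 1.19, -1.103]
force: [-0.7, 0.2, 3.4]
opening: 0.198
t 26.35 orig [-54.8 191.5  47. ] pin [-54.8 120.3  47. ] toe [-54.9 -33.1  33.6] pitch 4.06 yawerr -0.02 roll 0.01 X 147.3 gap 1.09 F [-0.7  0.2  3.4] T [-0.04  0.04  0.03] open 17.4
```

```bash
echo '{"sx":589.6,"sy":-38.2,"ox":-0.2,"oz":-6.2}' > cfg.json; python3 - <<'E'
from h import *
barnow()
for th in (3,2,.8): delta(*ridge(147,th,-0.3))
E
```

```text
t 26.35 orig [-54.8 192.3  45.9] pin [-54.8 121.1  45.8] toe [-54.9 -32.3  32.4] pitch 4.06 yawerr -0.02 roll 0.01 X 148.0 gap -0.11 F [-0.7  0.2  3.4] T [-0.04  0.04  0.03] open 17.4
d [ 0.0017  0.0058 -0.0004] w [-0.0002 -0.0005 -0.0236]
d [ 0.0014  0.011  -0.0004] w [-0.0002 -0.0005 -0.0459]
d [ 0.0013  0.0171 -0.0004] w [-0.0002 -0.0005 -0.0725]
```

```bash
python3 -m crank '[{"dx":0,"dy":0.003,"dz":0,"wx":0,"wy":0,"wz":-0.012},{"dx":0,"dy":0.006,"dz":0,"wx":0,"wy":0,"wz":-0.024},{"dx":-0.0005,"dy":0.0085,"dz":0,"wx":0,"wy":0,"wz":-0.035},{"dx":-0.0005,"dy":0.011,"dz":0,"wx":0,"wy":0,"wz":-0.046},{"dx":-0.0005,"dy":0.0135,"dz":0,"wx":0,"wy":0,"wz":-0.057},{"dx":-0.0005,"dy":0.016,"dz":0,"wx":0,"wy":0,"wz":-0.068},{"dx":-0.0005,"dy":0.017,"dz":0,"wx":0,"wy":0,"wz":-0.073},{"dx":-0.0005,"dy":0.017,"dz":0,"wx":0,"wy":0,"wz":-0.073}]'; python3 - <<'E'
from h import *
barnow()
for X in (155,165): delta(*ridge(X,.8,-0.3))
E
```

```text
clock: 27.02
ee_pos: [521.0, 149.4, 43.2]
ee_rot: [-1.235, 1.16, -1.146]
force: [1.0, -2.1, 5.1]
opening: 0.195
t 27.02 orig [-54.7 192.4  37. ] pin [-54.7 121.3  41.1] toe [-54.6 -32.6  36.8] pitch 0.67 yawerr 0.03 roll 0.01 X 147.5 gap -0.25 F [ 1.  -2.1  5.1] T [-0.51 -0.12 -0.04] open 17.2
d [-0.015  -0.0006 -0.0006] w [-0.0001  0.0007  0.0029]
d [-0.035  -0.0006 -0.0006] w [-0.0001  0.0007  0.0029]
```

Next I'll pull the bar back 17–18 mm, plus some lead for friction.

```bash
python3 -m crank '[{"dx":-0.004,"dy":0,"dz":0,"wx":0,"wy":0,"wz":0},{"dx":-0.009,"dy":0,"dz":0,"wx":0,"wy":0,"wz":0},{"dx":-0.014,"dy":0,"dz":0,"wx":0,"wy":0,"wz":0},{"dx":-0.019,"dy":0,"dz":0,"wx":0,"wy":0,"wz":0},{"dx":-0.024,"dy":0,"dz":0,"wx":0,"wy":0,"wz":0},{"dx":-0.03,"dy":0,"dz":0,"wx":0,"wy":0,"wz":0},{"dx":-0.035,"dy":0,"dz":0,"wx":0,"wy":0,"wz":0},{"dx":-0.038,"dy":0,"dz":0,"wx":0,"wy":0,"wz":0}]'; python3 - <<'E'
from h import *
barnow()
im=r.camera("scene"); cv2.imwrite("pics/u.png",cv2.resize(im[145:245,270:400],None,fx=5,fy=5,interpolation=cv2.INTER_CUBIC))
for th in (2,4,6,8): delta(*ridge(165,th,-0.3))
E
```

```text
clock: 27.68
ee_pos: [518.8, 166.3, 42.5]
ee_rot: [-1.239, 1.16, -1.147]
force: [1.1, -9.6, 3.6]
opening: 0.199
t 27.68 orig [-55.7 209.4  36.4] pin [-55.6 138.3  40.7] toe [-55.3 -15.6  36.9] pitch 0.49 yawerr 0.09 roll -0.12 X 164.4 gap -0.57 F [ 1.1 -9.6  3.6] T [-1.6 -0.2  0.1] open 17.5
d [ 0.0001 -0.0092  0.0014] w [0.0027 0.0019 0.033 ]
d [ 0.0014 -0.0207  0.0013] w [0.0027 0.0018 0.0775]
d [ 0.0031 -0.0321  0.0013] w [0.0027 0.0018 0.1219]
d [ 0.0052 -0.0434  0.0013] w [0.0028 0.0017 0.1663]
```

View pics/u.png

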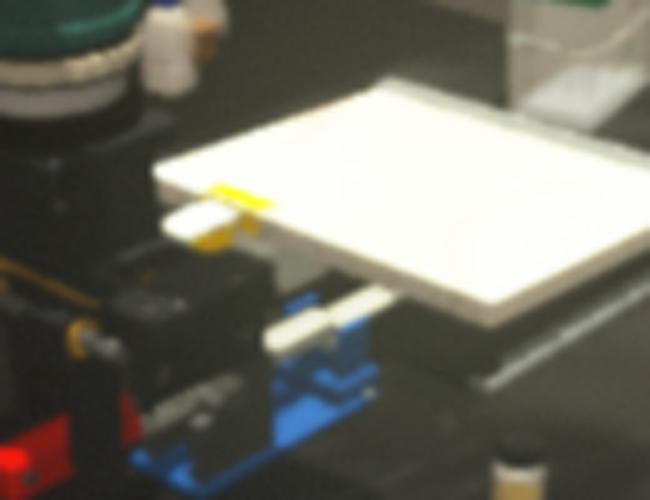

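```bash
python3 -m crank '[{"dx":0,"dy":-0.0045,"dz":0.001,"wx":0.001,"wy":0.001,"wz":0.016},{"dx":0,"dy":-0.0092,"dz":0.001,"wx":0.002,"wy":0.001,"wz":0.033},{"dx":0.0007,"dy":-0.015,"dz":0.001,"wx":0.002,"wy":0.001,"wz":0.055},{"dx":0.0014,"dy":-0.0207,"dz":0.001,"wx":0.002,"wy":0.001,"wz":0.077},{"dx":0.002,"dy":-0.026,"dz":0.001,"wx":0.002,"wy":0.001,"wz":0.1},{"dx":0.003,"dy":-0.032,"dz":0.001,"wx":0.002,"wy":0.001,"wz":0.122},{"dx":0.004,"dy":-0.0378,"dz":0.001,"wx":0.002,"wy":0.001,"wz":0.144},{"dx":0.005,"dy":-0.0434,"dz":0.001,"wx":0.002,"wy":0.001,"wz":0.166}]'; python3 - <<'E'
from h import *
barnow()
for th in (11,14,17,20): delta(*ridge(167,th,0))
E
```

```text
clock: 28.4
ee_pos: [519.2, 164.9, 64.2]
ee_rot: [-1.142, 1.224, -1.049]
force: [-0.1, -5.4, 2.0]
opening: 0.198
t 28.4 orig [-55.4 208.8  58.1] pin [-55.4 137.8  53. ] toe [-55.4 -14.3  28.6] pitch 8.16 yawerr -0.01 roll -0.03 X 166.0 gap -0.93 F [-0.1 -5.4  2. ] T [-0.99 -0.1   0.13] open 17.4
d [-0.0004 -0.0183  0.0007] w [ 0.0007 -0.0003  0.0631]
d [ 0.0021 -0.0357  0.0007] w [ 0.0007 -0.0003  0.1297]
d [ 0.0055 -0.0528  0.0007] w [ 0.0007 -0.0003  0.1964]
d [ 0.0097 -0.0698  0.0007] w [ 0.0007 -0.0003  0.2631]
```

```bash
python3 -m crank '[{"dx":-0.0002,"dy":-0.009,"dz":0,"wx":0,"wy":0,"wz":0.032},{"dx":-0.0004,"dy":-0.0183,"dz":0,"wx":0,"wy":0,"wz":0.063},{"dx":0.0008,"dy":-0.027,"dz":0,"wx":0,"wy":0,"wz":0.097},{"dx":0.002,"dy":-0.0357,"dz":0,"wx":0,"wy":0,"wz":0.13},{"dx":0.0037,"dy":-0.044,"dz":0,"wx":0,"wy":0,"wz":0.163},{"dx":0.0055,"dy":-0.0528,"dz":0,"wx":0,"wy":0,"wz":0.197},{"dx":0.0075,"dy":-0.061,"dz":0,"wx":0,"wy":0,"wz":0.23},{"dx":0.0097,"dy":-0.0698,"dz":0,"wx":0,"wy":0,"wz":0.263}]'; python3 - <<'E'
from h import *
barnow()
im=r.camera("scene"); cv2.imwrite("pics/v.png",cv2.resize(im[145:245,270:400],None,fx=5,fy=5,interpolation=cv2.INTER_CUBIC))
for a in ((167,23,0),(190,23,1),(215,23,2),(240,23,3)): delta(*ridge(*a))
E
```

```text
clock: 29.07
ee_pos: [519.9, 156.0, 98.1]
ee_rot: [-0.989, 1.313, -0.892]
force: [0.8, -0.1, -1.2]
opening: 0.199
t 29.07 orig [-55.3 201.1  92.3] pin [-55.4 132.7  72.6] toe [-55.6 -11.1  17.3] pitch 20.13 yawerr -0.07 roll -0.03 X 167.8 gap -0.65 F [ 0.8 -0.1 -1.2] T [-0.52 -0.16  0.03] open 17.5
d [ 0.0022 -0.0167 -0.0001] w [-0.001  -0.002   0.0629]
d [-0.0444 -0.0209 -0.0002] w [-0.001  -0.002   0.0629]
d [-0.095  -0.0252 -0.0002] w [-0.001  -0.002   0.0629]
d [-0.1457 -0.0296 -0.0003] w [-0.001  -0.002   0.0629]
```

View pics/v.png

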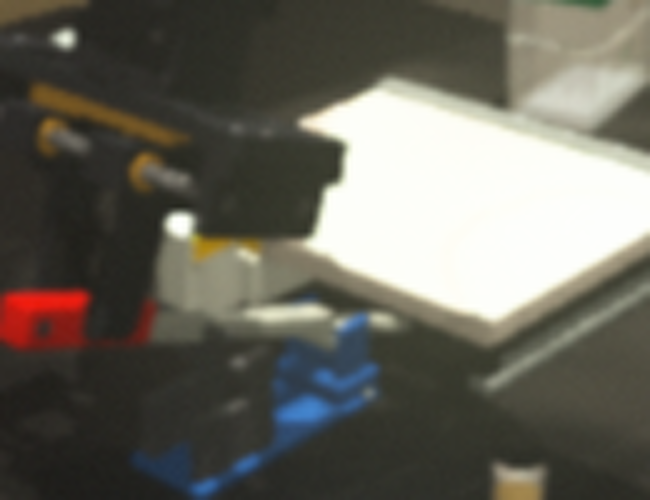

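```bash
python3 -m crank '[{"dx":0.001,"dy":-0.009,"dz":0,"wx":0,"wy":0,"wz":0.033},{"dx":0,"dy":-0.0167,"dz":0,"wx":0,"wy":-0.001,"wz":0.063},{"dx":-0.015,"dy":-0.019,"dz":0,"wx":0,"wy":-0.002,"wz":0.063},{"dx":-0.035,"dy":-0.02,"dz":0,"wx":0,"wy":-0.002,"wz":0.063},{"dx":-0.06,"dy":-0.022,"dz":0,"wx":0,"wy":-0.002,"wz":0.063},{"dx":-0.09,"dy":-0.025,"dz":0,"wx":0,"wy":-0.002,"wz":0.063},{"dx":-0.12,"dy":-0.028,"dz":0,"wx":0,"wy":-0.002,"wz":0.063},{"dx":-0.15,"dy":-0.032,"dz":0,"wx":0,"wy":-0.002,"wz":0.063}]'; python3 - <<'E'
from h import *
barnow()
p,q,s=st(); print(p,q.as_matrix()[:,0].round(2),s["joints"].round(2))
im=r.camera("scene"); cv2.imwrite("pics/w.png",im)
E
```

```text
clock: 29.78
ee_pos: [514.4, 223.1, 139.6]
ee_rot: [-0.955, 1.33, -0.853]
force: [0.2, 0.2, -2.1]
opening: 0.197
t 29.78 orig [-55.8 268.7 134. ] pin [-55.8 201.3 110.9] toe [-55.6  60.5  48.6] pitch 22.92 yawerr 0.05 roll -0.03 X 246.3 gap 3.19 F [ 0.2  0.2 -2.1] T [-0.21  0.06 -0.01] open 17.4
[514.44441233 223.08113067 139.60796251] [ 0.07 -0.92 -0.39] [ 0.12  0.11  2.03  0.47  1.03 -0.2 ]
```

View pics/w.png

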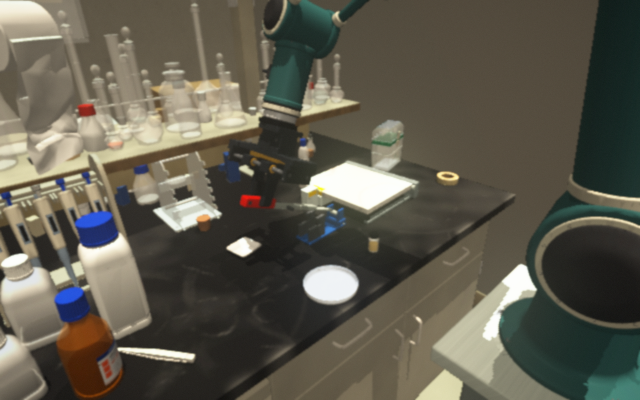

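```bash
python3 - <<'E'
from h import *
P,Q=barpose([-55,285,190],0); delta(P,Q)
E
```

```text
d [-0.0732 -0.0876  0.0004] w [-0.0013  0.0027 -0.5122]
```

```bash
python3 -m crank '[{"dx":-0.01,"dy":-0.01,"dz":0,"wx":0,"wy":0,"wz":-0.03},{"dx":-0.025,"dy":-0.03,"dz":0,"wx":0,"wy":0,"wz":-0.1},{"dx":-0.04,"dy":-0.05,"dz":0,"wx":0,"wy":0,"wz":-0.19},{"dx":-0.055,"dy":-0.07,"dz":0,"wx":0,"wy":0,"wz":-0.29},{"dx":-0.065,"dy":-0.08,"dz":0,"wx":0,"wy":0,"wz":-0.38},{"dx":-0.073,"dy":-0.0876,"dz":0,"wx":0,"wy":0,"wz":-0.46},{"dx":-0.073,"dy":-0.0876,"dz":0,"wx":0,"wy":0,"wz":-0.51},{"dx":-0.073,"dy":-0.0876,"dz":0,"wx":0,"wy":0,"wz":-0.512}]'; python3 - <<'E'
from h import *
barnow(); b=np.radians(1.7)
delta([447,330,185],frame([0,0,-1],[-np.sin(b),np.cos(b),0]))
E
```

```text
clock: 30.5
ee_pos: [513.6, 240.5, 194.7]
ee_rot: [-1.245, 1.15, -1.155]
force: [1.0, 0.3, -2.4]
opening: 0.2
t 30.5 orig [-55.4 283.7 188.5] pin [-55.1 212.7 193.6] toe [-54.5  58.7 191.5] pitch -0.13 yawerr 0.22 roll 0.11 X 238.4 gap 153.5 F [ 1.   0.3 -2.4] T [0.08 0.07 0.06] open 17.6
d [-0.1887  0.0187 -0.119 ] w [ 3.0000e-04 -1.9395e+00  4.1000e-03]
```

```bash
python3 -m crank '[{"dx":-0.015,"dy":0,"dz":-0.01,"wx":0,"wy":-0.06,"wz":0},{"dx":-0.035,"dy":0,"dz":-0.02,"wx":0,"wy":-0.18,"wz":0},{"dx":-0.055,"dy":0,"dz":-0.03,"wx":0,"wy":-0.32,"wz":0},{"dx":-0.075,"dy":0,"dz":-0.04,"wx":0,"wy":-0.46,"wz":0},{"dx":-0.095,"dy":0,"dz":-0.055,"wx":0,"wy":-0.6,"wz":0},{"dx":-0.115,"dy":0,"dz":-0.07,"wx":0,"wy":-0.74,"wz":0},{"dx":-0.135,"dy":0,"dz":-0.08,"wx":0,"wy":-0.88,"wz":0},{"dx":-0.15,"dy":0,"dz":-0.09,"wx":0,"wy":-1.0,"wz":0}]'; python3 - <<'E'
from h import *
b=np.radians(1.7); print(st()[0])
delta([447,330,130],frame([0,0,-1],[-np.sin(b),np.cos(b),0]))
E
```

```text
clock: 31.17
ee_pos: [462.4, 309.7, 193.0]
ee_rot: [-1.501, 0.553, -0.552]
force: [0.7, -0.5, -2.7]
opening: 0.195
[462.3961775  309.67321272 192.99298595]
d [-0.0498  0.126   0.0112] w [ 2.200e-03 -9.371e-01 -5.000e-04]
```

```bash
python3 -m crank '[{"dx":-0.01,"dy":0,"dz":0,"wx":0,"wy":-0.14,"wz":0},{"dx":-0.02,"dy":0.005,"dz":0,"wx":0,"wy":-0.28,"wz":0},{"dx":-0.03,"dy":0.015,"dz":0.003,"wx":0,"wy":-0.42,"wz":0},{"dx":-0.04,"dy":0.03,"dz":0.006,"wx":0,"wy":-0.56,"wz":0},{"dx":-0.05,"dy":0.05,"dz":0.011,"wx":0.001,"wy":-0.7,"wz":0},{"dx":-0.05,"dy":0.08,"dz":0.011,"wx":0.002,"wy":-0.82,"wz":0},{"dx":-0.05,"dy":0.11,"dz":0.011,"wx":0.002,"wy":-0.91,"wz":0},{"dx":-0.05,"dy":0.126,"dz":0.011,"wx":0.002,"wy":-0.937,"wz":0}]'; python3 - <<'E'
from h import *
b=np.radians(1.7); p,q,s=st(); print(p,q.as_matrix()[:,0].round(3))
delta([447,330,8],frame([0,0,-1],[-np.sin(b),np.cos(b),0]))
im=r.camera("top"); cv2.imwrite("pics/x.png",im)
E
```

```text
clock: 31.83
ee_pos: [446.6, 328.6, 128.2]
ee_rot: [-1.573, -0.019, 0.023]
force: [-0.7, -0.3, -2.1]
opening: 0.2
[446.5865175  328.64892486 128.2206043 ] [ 1.     0.027 -0.002]
d [0.0015 0.2404 0.0032] w [ 0.0026 -0.0039 -0.003 ]
```

View pics/x.png

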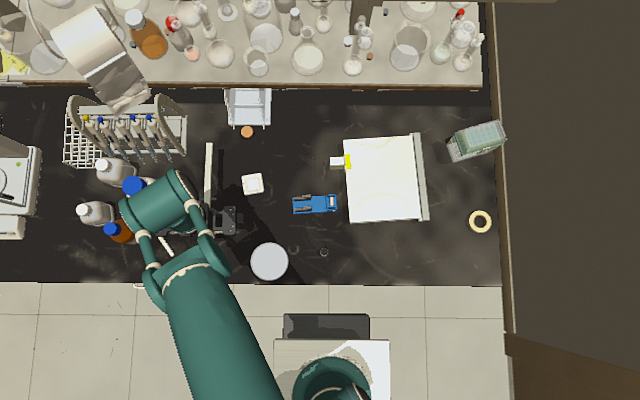

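```bash
python3 -m crank '[{"dx":0.001,"dy":0.02,"dz":0.002,"wx":0.002,"wy":-0.004,"wz":-0.003},{"dx":0.001,"dy":0.06,"dz":0.003,"wx":0.002,"wy":-0.004,"wz":-0.003},{"dx":0.001,"dy":0.105,"dz":0.003,"wx":0.002,"wy":-0.004,"wz":-0.003},{"dx":0.001,"dy":0.15,"dz":0.003,"wx":0.002,"wy":-0.004,"wz":-0.003},{"dx":0.001,"dy":0.185,"dz":0.003,"wx":0.002,"wy":-0.004,"wz":-0.003},{"dx":0.001,"dy":0.21,"dz":0.003,"wx":0.002,"wy":-0.004,"wz":-0.003},{"dx":0.001,"dy":0.225,"dz":0.003,"wx":0.002,"wy":-0.004,"wz":-0.003},{"dx":0.001,"dy":0.228,"dz":0.003,"wx":0.002,"wy":-0.004,"wz":-0.003}]'; python3 -m crank '[{"dx":0,"dy":0.002,"dz":0,"wx":0,"wy":0,"wz":0},{"dx":0,"dy":0.005,"dz":0,"wx":0,"wy":0,"wz":0},{"dx":0,"dy":0.008,"dz":0,"wx":0,"wy":0,"wz":0},{"dx":0,"dy":0.011,"dz":0,"wx":0,"wy":0,"wz":0},{"dx":0,"dy":0.013,"dz":0,"wx":0,"wy":0,"wz":0},{"dx":0,"dy":0.013,"dz":0,"wx":0,"wy":0,"wz":0},{"dx":0,"dy":0.013,"dz":0,"wx":0,"wy":0,"wz":0},{"dx":0,"dy":0.013,"dz":0,"wx":0,"wy":0,"wz":0}]'; python3 - <<'E'
from h import *
p,q,s=st(); print(p,q.as_matrix()[:,0].round(3),s["force"],s["torque"])
E
```

```text
clock: 32.55
ee_pos: [448.8, 330.2, 15.5]
ee_rot: [-1.571, -0.023, 0.019]
force: [-0.6, -0.7, -1.8]
opening: 0.195
clock: 33.22
ee_pos: [449.5, 330.7, 10.4]
ee_rot: [-1.57, -0.025, 0.018]
force: [1.8, -0.0, -2.2]
opening: 0.196
[449.47803376 330.68466656  10.39243234] [1.    0.027 0.004] [ 1.80176324 -0.02427665 -2.15323726] [0.02630186 0.13809117 0.00168541]
```

```bash
python3 -m crank '[{"dx":0,"dy":0.002,"dz":0,"wx":0,"wy":0,"wz":0},{"dx":0,"dy":0.004,"dz":0,"wx":0,"wy":0,"wz":0},{"dx":0,"dy":0.006,"dz":0,"wx":0,"wy":0,"wz":0},{"dx":0,"dy":0.008,"dz":0,"wx":0,"wy":0,"wz":0},{"dx":0,"dy":0.009,"dz":0,"wx":0,"wy":0,"wz":0},{"dx":0,"dy":0.009,"dz":0,"wx":0,"wy":0,"wz":0},{"dx":0,"dy":0.009,"dz":0,"wx":0,"wy":0,"wz":0},{"dx":0,"dy":0.009,"dz":0,"wx":0,"wy":0,"wz":0}]'; python3 - <<'E'
from h import *
p,q,s=st(); print(p,q.as_matrix()[:,0].round(3),s["force"],s["torque"])
E
```

```text
clock: 33.88
ee_pos: [449.4, 330.7, 6.3]
ee_rot: [-1.57, -0.025, 0.018]
force: [-2.0, -1.3, 4.9]
opening: 0.193
[449.43993031 330.65619653   6.27581255] [1.    0.027 0.004] [-2.00473631 -1.31033231  4.94592737] [-0.27163185  0.41700356  0.02337138]
```

The bar is in contact with the bench: z is 6.3 and the force went from −2 to +5 N. I'll release and rise.

```bash
python3 -m crank '[{"dx":0,"dy":0,"dz":0,"wx":0,"wy":0,"wz":0},{"dx":0,"dy":0,"dz":0,"wx":0,"wy":0,"wz":0},{"dx":0,"dy":0,"dz":0,"wx":0,"wy":0,"wz":0},{"dx":0,"dy":0,"dz":0,"wx":0,"wy":0,"wz":0},{"dx":0,"dy":0,"dz":0,"wx":0,"wy":0,"wz":0},{"dx":0,"dy":0,"dz":0,"wx":0,"wy":0,"wz":0},{"dx":0,"dy":0,"dz":0,"wx":0,"wy":0,"wz":0},{"dx":0,"dy":0,"dz":0,"wx":0,"wy":0,"wz":0}]' 0 && python3 -m crank '[{"dx":0,"dy":-0.01,"dz":0,"wx":0,"wy":0,"wz":0},{"dx":0,"dy":-0.03,"dz":0,"wx":0,"wy":0,"wz":0},{"dx":0,"dy":-0.06,"dz":0,"wx":0,"wy":0,"wz":0},{"dx":0,"dy":-0.1,"dz":0,"wx":0,"wy":0,"wz":0},{"dx":0,"dy":-0.15,"dz":0,"wx":0,"wy":0,"wz":0},{"dx":-0.03,"dy":-0.2,"dz":0,"wx":0,"wy":0,"wz":0},{"dx":-0.07,"dy":-0.25,"dz":0.03,"wx":0,"wy":0,"wz":0},{"dx":-0.1,"dy":-0.3,"dz":0.06,"wx":0,"wy":0,"wz":0}]'; python3 - <<'E'
from h import *
for n in ("scene","top","wrist"):
    im=r.camera(n); np.save(f"pics/y_{n}.npy",im)
im=np.load("pics/y_scene.npy"); cv2.imwrite("pics/y1.png",cv2.resize(im[145:325,170:430],None,fx=3,fy=3,interpolation=cv2.INTER_CUBIC))
im=np.load("pics/y_top.npy"); cv2.imwrite("pics/y2.png",cv2.resize(im[130:270,190:360],None,fx=4,fy=4,interpolation=cv2.INTER_CUBIC))
E
```

```text
clock: 34.55
ee_pos: [449.4, 330.6, 5.7]
ee_rot: [-1.57, -0.024, 0.018]
force: [-0.5, -1.2, -0.3]
opening: 0.502
clock: 35.22
ee_pos: [397.2, 358.7, 157.6]
ee_rot: [-1.57, -0.023, 0.017]
force: [-0.3, -0.3, -0.9]
opening: 0.502
```

View pics/y1.png

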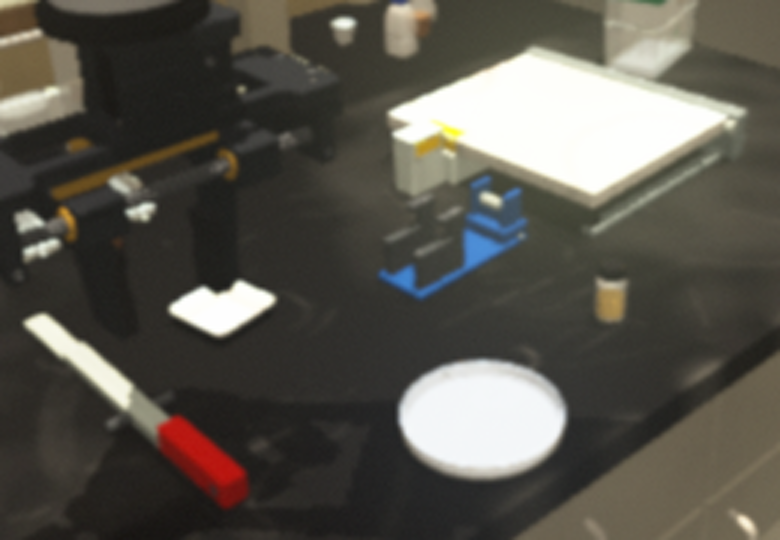

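View pics/y2.png

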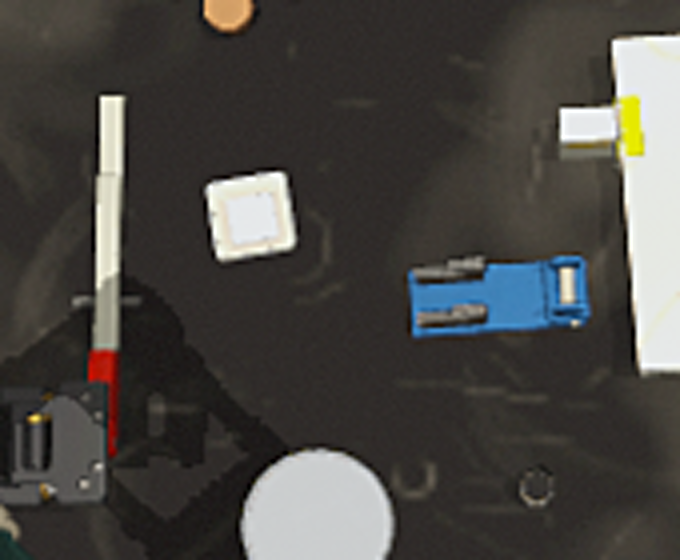

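```bash
python3 - <<'E'
from h import *
c=cam("top"); L=toplane(c,[(190+588/4,130+126/4)],55)+[0,2.3,0]; print("shim",w2s(L).round(1))
cs=cam("scene"); 
for z in (36,46,53): print(z,((proj(cs,s2w([[-120,0,z],[120,0,z]]))-[170,145])*3).round(0).tolist())
print(r.state()["qd"].round(4))
r.hand_in()
E
```

```text
shim [[53.4 23.3 55. ]]
36 [[591.0, 202.0], [386.0, 121.0]]
46 [[592.0, 191.0], [386.0, 111.0]]
53 [[592.0, 183.0], [386.0, 104.0]]
[-0.0228  0.0451  0.0461 -0.0125 -0.014  -0.0117]
the job is handed in; nothing more can be done
```

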